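Refit a roaster control relay and hold its access panel home

ROBOT

A 6-joint arm with a two-finger parallel gripper is mounted at the origin on the work surface. World frame = base frame: x ahead of the robot, y to its left, z up, the work surface at z = 0. Lengths are in m, angles in rad, forces in N, time in s.
With the tool pointing down it reaches from about 0.35 to 0.775 m from the base axis. Payload 5.5 kg.
Tool frame: the origin (TCP) lies at the very end of the fingers, on their centre line; the grasp point (between the pads) lies 19 mm behind it; x points along the fingers, y is the direction in which the jaws open and shut, and the axes are right-handed (so a half turn about x gives the same grasp; the last joint's range is limited). The gripper opens to 85 mm and grips with 20 to 120 N. Pads are 22 mm wide; open, the fingers measure 114 mm over their backs; the gripper's body (76 mm by 85 mm) begins 54 mm behind the grasp point. The pads swing forward as they close: fully open they stand 13 mm farther back than shut.
Start: joints at [1.058, 0.313, 0.046, 1.304, 0, 1.431], TCP at [0.209, 0.536, 0.231] pointing down, gripper open.
Joint ranges: [-2.76, 2.76], [-0.86, 1.69], [-1.03, 1.26], [-2.2, 2.34], [-1.47, 1.5], [-3.14, 3.14]. Speed limits (rad/s): [2.57, 2.57, 3.14, 3.14, 3.14, 3.14].

INTERFACE

Orientations are given as a unit quaternion [w, x, y, z].
In Python, from workcell import env gives the robot as it stands.
- The arm moves only by the tool servo_tool, never from a script. Its argument "increments" is a list of rows, each an object with "offset": the shift along the tool's x, y, z in cm, a list of three; "yaw": the turn about the tool's x in degrees. In form: [{"offset": [x, y, z], "yaw": yaw}, ...]. A call has exactly 8 rows; each row is the pose to reach, as a shift and turn from the pose commanded when the call began, along the tool's axes at that moment; what a row does not reach only later rows make up. A row lasts 1/10 s, in which the tool goes at most 50 mm and 8.59 degrees, less where a joint would pass 70% of its speed; a pose out of reach is approached as far as the arm can. A call with a gripper value outside its range is refused whole. "claw" is the opening, from 0 (shut) to 1 (fully open), set as the call begins (left out, the last holds). The fingers move at their own pace and stop on an object; "force" is the grip in N (left out, the last holds). Time passes only in rows, so rows that repeat a pose let the fingers close, or fill a call up. It gives the time, the measured TCP pose, the force and the opening at its end, in the units of the state.
- env.get_state(): the state, without advancing time (a new reading comes with each control period).
- env.read_camera(name): name is "side" or "top"; returns (picture, depth): 400x640x3 uint8, red, green, blue; 400x640 float32, m along the optical axis (not along the pixel's ray), 0 where there is no reading.
- env.camera_model(name): a dict with "vertical_fov" (degrees; the focal length in pixels is half the picture's height over the tangent of half this angle, whatever the lens; pixels are square), "cx", "cy" (the principal point, pixels), "world_from_camera" (4x4, takes a point from camera to world coordinates). Camera axes: x right, y up, looking along -z (the intrinsics and any distortion apply to the point x, -y, -z); pixel columns grow to the right and rows downward; lengths in m; the calibration is good to about 2 mm. A picture is of the moment at which its call begins. camera_model takes no time and is no camera call.
- env.hand_in(): hands the job in, once; it reports no verdict.
The state is a dict: "clock": time; "joint_pos": joint angles; "qvel": joint speeds; "tau": joint torques, N m; "tcp_pos": TCP position; "orientation": TCP orientation; "wrist_force": force on the tool from outside, world axes, zero at the start; "ft_torque": the same for the moment, N m; "finger_gap": finger opening in m.
Only numpy, scipy, OpenCV 4.12 (cv2) and the standard library are available. Lean on these libraries where they do the work, as an engineer would, in place of code of your own. Each camera call takes 0.05 s, during which the arm holds its last target.

TASK

Plug the loose relay fully into the socket inside the open roaster control unit, swing the unit's hinged panel down until it rests on the unit, then give the panel's wing fastener its quarter turn clockwise so that the wing lies in line with the two marks on the panel. Then press the panel fully home against the frame, against its springs, and finish while still holding it pressed with the gripper; do not knock the other things on the table about.

Things in the scene. Friction and masses are not known exactly. Their poses are not given: they have to be found in the camera images.
- unit: Control unit, a fixed grey box 200 (x) x 210 (y) x 90 mm high, open on top, turned by up to 0.3 rad. Origin: centre of its underside, on the table; z up. Its bay (inside x -90 to 90, y -50 to 95 mm, floor 12 mm up) holds the socket and two terminal strips, 26 mm high, at x -55 and 55. Along its -y side the frame is an aluminium ledge, y -105 to -50, top 90 mm up.
- slot (a point): Centre of the slot in the top of the frame's ledge (unit x 0, y -70, z 90 mm): 30 mm long along x, 10 mm wide, axes as the unit's. Two sprung steel pins 10 mm thick, at 70 mm either side along x and 10 mm to -y, stand 8 mm above the ledge and push the panel up.
- socket_mouth (a point): Centre of the mouth of the rectangular hole in the top of the black socket block (50 x 44 x 22 mm) in the bay: unit x 0, y 20, z 34 mm, axes as the unit's. The hole is 26.5 mm along x, 20.5 mm along y, 16 mm deep.
- relay: Loose plug-in relay, 50 to 100 g, upright on its plug on the table. Origin: centre of the plug's underside, z up. Plug black, 24 (x) x 18 (y) x 14 mm high; on it the grey body 34 (x) x 28 (y) x 36 mm, top 50 mm above the origin. Fully home, the body rests on the socket block, origin 14 mm below the mouth, x along the unit's x (either way round).
- panel (a joint): Opening angle of the panel, rad: 0 home on the frame, 1.571 upright; starts at 1.65 to 1.85 (stop 1.95). Opening lifts the free (-y) edge up and over to +y. The stiff hinge (0.35 N m) stays where left. Fastener unaligned: its bar lands on the ledge, stopping the panel at 0.07. Aligned: below 0.045 the sprung pins resist, 7 N at the fastener when home, and lift the panel again if let go.
- panel_hinge (a point): Middle of the panel's hinge line, which runs along the unit's x: unit x 0, y 100, z 90 mm. The point turns with the panel, an aluminium plate 196 x 196 x 4 mm, 0.25 kg, that extends along the point's -y to 199 mm from the hinge; its outer face is 4 mm along the point's +z.
- panel_edge (a point): A clear point to push on, on the panel's outer face: 170 mm from the hinge line, 55 mm to the unit's -x side of the fastener's axis. z is the panel's outward normal, -y points to the free edge.
- fastener (a joint): Turn of the wing fastener, rad, growing clockwise seen from above with the panel closed. 0: wing across (along the panel's y); 1.571: wing in line with the two dark marks on the panel (along the unit's x) and its bar in line with the slot. It can pass this, to a stop at 2.0, and stays where left. Starts at 0.1 to 0.7. The bar enters the slot within 0.12 of 1.571. Friction 0.06 N m.
- fastener_wing (a point): Grip point on the fastener's axis, 18 mm above the panel's outer face, 170 mm from the hinge line. The dark wing is 36 mm long (point's y), 12 mm thick (point's x), 3 to 26 mm above the face, on a disc 36 mm across; z is the panel's outward normal. Below the panel, parallel to the wing, a steel bar 24 x 6 mm, underside 12 mm below the panel's underside.
- scale: Bystander, to be left alone: white bench scale with a round steel platen, 150 x 120 x 38 mm. Origin on its underside.
- cupping_bowl: Bystander, to be left alone: white ceramic bowl, 90 mm across, 55 mm high. Origin on its underside.
- glass: Bystander, to be left alone: clear glass, 64 mm across, 85 mm high. Origin on its underside.
- screwdriver: Bystander, to be left alone: screwdriver, about 170 mm, lying on the table. Origin on its underside.
- spoon: Bystander, to be left alone: spoon lying on the table. Origin on its underside.
- tray: Bystander, to be left alone: open sample tray, 170 x 110 x 30 mm. Origin on its underside.
- sample_jar: Bystander, to be left alone: amber jar, 70 mm across, 90 mm high. Origin on its underside.
Mind the look-alikes: they are no part of the job. Of the things shaped like the relay, the grey one is meant.

How it is judged:
By the outcome, as a careful person would: the job done as asked, in the order asked, and still so for the second after the job is handed in, while the arm keeps its last pose, push and grip.
It also fails if it takes over 72 s, if anything falls off the work surface, if the arm or the gripper's body presses on something with over 40 N, if the wrist force passes 120 N, or if a joint passes its speed limit or range.

## Working session

There is one attempt and no reset: what is moved stays moved. The work goes in short steps, Python scripts to look and compute and a tool call to move; the robot and the scene stay as the last step left them, time stands still between calls to the robot, and variables do not carry over. Pictures are saved under pics/ and viewed, and the job is handed in when it is done.

Besides the shell and the picture viewer there is one more tool, called after "Call:" as a command line: name --argument value ..., lists and objects as JSON in quotes. servo_tool: Moves the arm, as the interface text tells. Its arguments: {"type":"object","properties":{"increments":{"type":"array","items":{"type":"object","properties":{"offset":{"type":"array","items":{"type":"number"}},"yaw":{"type":"number"}}}},"claw":{"type":"number"},"force":{"type":"number"}},"required":["increments"]}

```bash
ls; mkdir -p pics; python3 - <<'E'
from workcell import env
import cv2,numpy as np
print(env.get_state())
for n in("side","top"):
    p,d=env.read_camera(n); m=env.camera_model(n); print(n,m)
    cv2.imwrite(f"pics/{n}0.png",p[...,::-1]); np.save(f"{n}0.npy",d); np.save(f"{n}0p.npy",p)
E
```

```text
pics
{'clock': 0.0, 'joint_pos': array([ 1.05843711e+00,  3.13995375e-01,  4.49738870e-02,  1.30359135e+00,
       -3.22948565e-05,  1.43121259e+00]), 'qvel': array([-1.00620500e-03,  1.67799986e-04,  8.23619041e-04,  1.24222546e-04,
        6.32637958e-08,  9.93105063e-04]), 'tau': array([ 9.39498059e-04, -4.80627215e+01,  2.98532063e+01,  1.92036980e-02,
       -1.49718267e-04, -8.85373652e-06]), 'tcp_pos': array([0.20917233, 0.53505555, 0.23040964]), 'orientation': array([ 0.69466459,  0.13042212,  0.69505428, -0.13164626]), 'wrist_force': array([-0.37826608,  0.35594059,  0.13031134]), 'ft_torque': array([0.00566676, 0.02970005, 0.04216741]), 'finger_gap': 0.08544703553281224}
side {'vertical_fov': 53.47322237023327, 'cx': 326.8071179362828, 'cy': 200.31015543476096, 'world_from_camera': array([[ 0.99778292,  0.04621847, -0.04788637,  0.53672212],
       [-0.06621773,  0.76152975, -0.64473843, -0.80894728],
       [ 0.00666808,  0.64647992,  0.76290186,  0.95210779],
       [ 0.        ,  0.        ,  0.        ,  1.        ]])}
top {'vertical_fov': 49.67583187247813, 'cx': 315.02520172838484, 'cy': 203.18901916395407, 'world_from_camera': array([[-0.02223472,  0.9872181 , -0.15781649,  0.36529497],
       [-0.99970958, -0.02342249, -0.00567014, -0.05261123],
       [-0.00929412,  0.15764458,  0.98745218,  1.3592134 ],
       [ 0.        ,  0.        ,  0.        ,  1.        ]])}
```

View pics/side0.png

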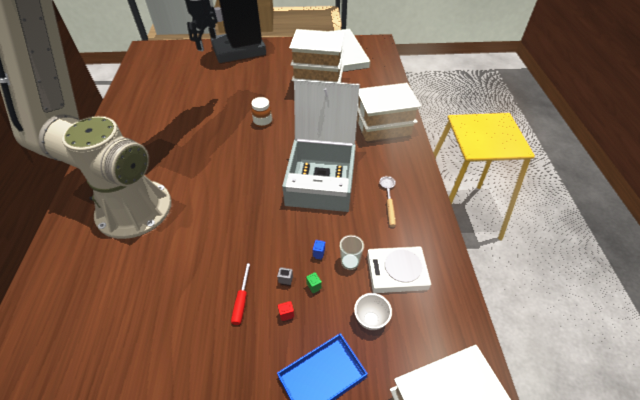

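View pics/top0.png

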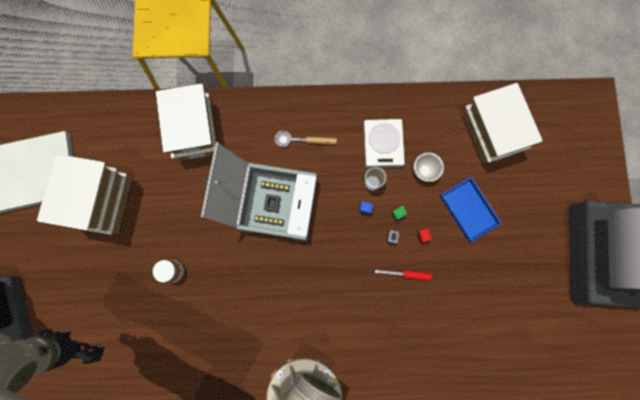

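```bash
cat > h.py <<'E'
import numpy as np,cv2
from workcell import env
def K(n):
    m=env.camera_model(n); return 200/np.tan(np.radians(m['vertical_fov']/2)),m['cx'],m['cy'],m['world_from_camera']
def ray(n,u,v):
    f,cx,cy,T=K(n); d=np.array([(u-cx)/f,-(v-cy)/f,-1.]); return T[:3,3],T[:3,:3]@d
def onz(n,u,v,z):
    o,d=ray(n,u,v); return o+d*(z-o[2])/d[2]
def cloud(n,D):
    f,cx,cy,T=K(n); v,u=np.mgrid[:400,:640]; P=np.stack([(u-cx)/f*D,-(v-cy)/f*D,-D],-1); return P@T[:3,:3].T+T[:3,3]
def proj(n,P):
    f,cx,cy,T=K(n); c=(np.asarray(P)-T[:3,3])@T[:3,:3]; return np.stack([cx+f*c[...,0]/-c[...,2],cy-f*c[...,1]/-c[...,2]],-1)
def crop(p,x0,y0,x1,y1,s,name): cv2.imwrite(name,cv2.resize(p[y0:y1,x0:x1,::-1],None,fx=s,fy=s,interpolation=cv2.INTER_CUBIC))
E
python3 - <<'E'
from h import *
t=np.load('top0p.npy');s=np.load('side0p.npy')
crop(t,190,130,330,250,5,'pics/t1.png');crop(s,270,70,420,220,4,'pics/s1.png')
crop(t,340,170,460,260,5,'pics/t2.png');crop(s,220,220,380,340,5,'pics/s2.png')
for n in("top","side"):
    C=cloud(n,np.load(n+'0.npy'))
    for px in([(393,237),(425,237),(400,213),(360,300),(304,186)] if n=="top" else[(285,276),(286,308),(318,186),(200,330)]): print(n,px,C[px[1],px[0]].round(4))
E
```

```text
top (393, 237) [ 0.4655 -0.279   0.0478]
top (425, 237) [ 0.4631 -0.3749  0.0513]
top (400, 213) [ 0.3653 -0.0526  1.3592]
top (360, 300) [ 2.781e-01 -1.763e-01  2.000e-04]
top (304, 186) [ 0.6206 -0.0135  0.0921]
side (285, 276) [ 0.4694 -0.2924  0.0477]
side (286, 308) [ 0.4721 -0.3808  0.0486]
side (318, 186) [ 0.5687 -0.0232  0.0892]
side (200, 330) [ 0.2572 -0.4011 -0.0023]
```

View pics/t1.png

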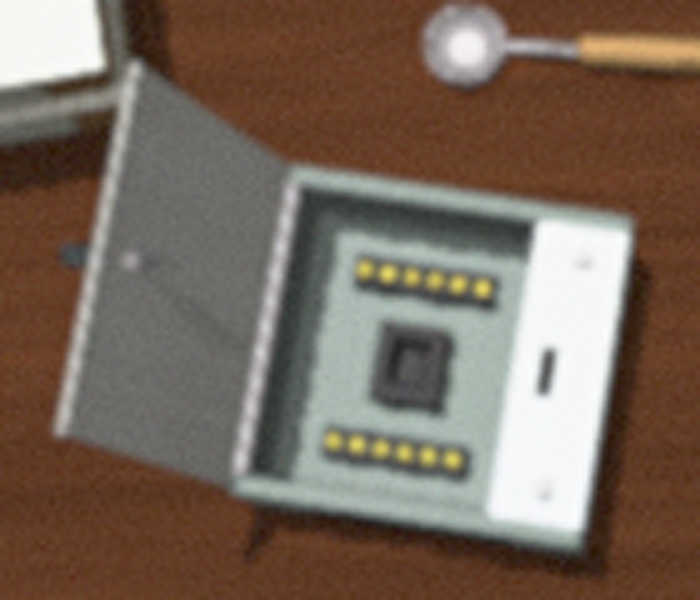

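View pics/s1.png

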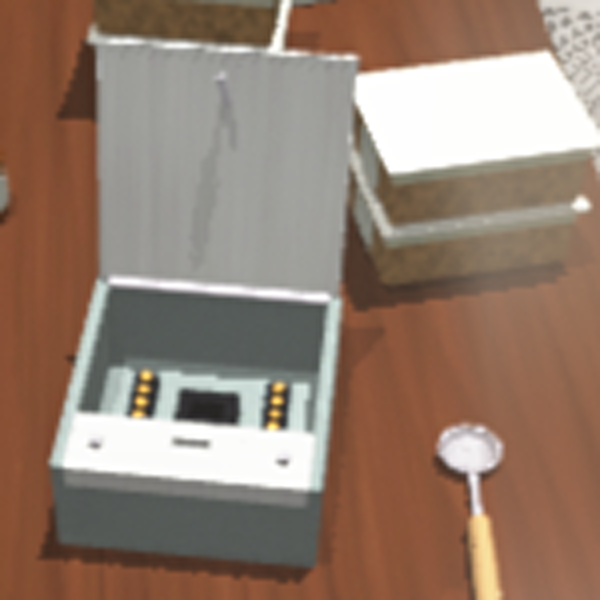

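View pics/t2.png

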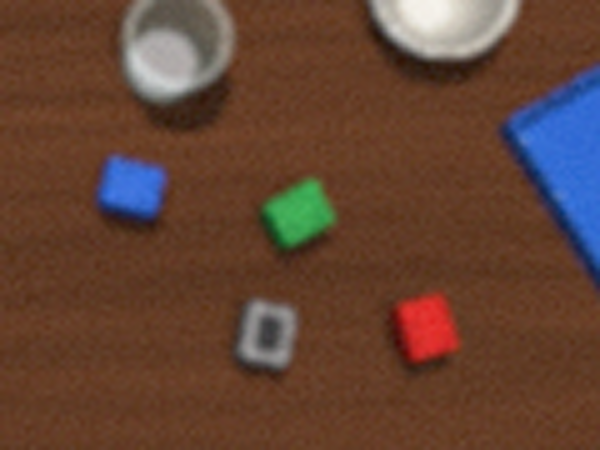

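View pics/s2.png

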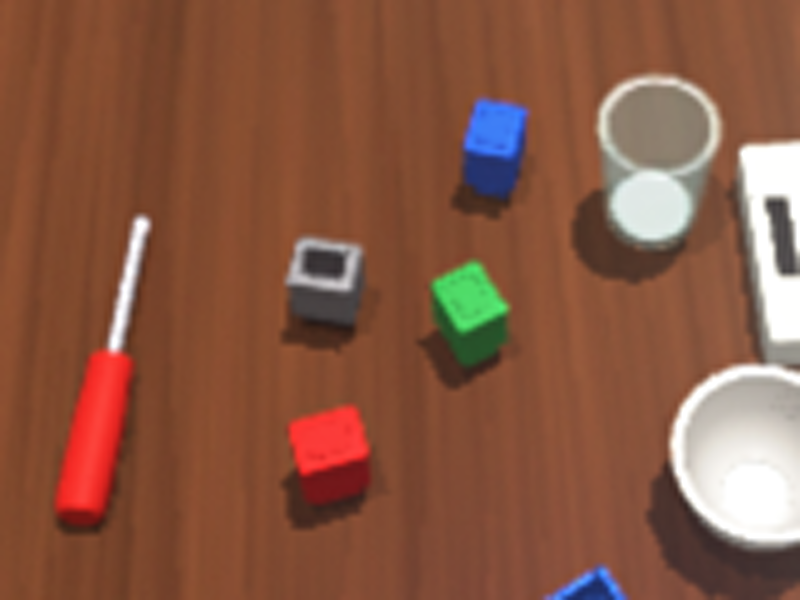

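```bash
python3 - <<'E'
from h import *
for n,box in(("top",(380,225,406,248)),("side",(274,264,298,288))):
    p=np.load(n+'0p.npy').astype(int);D=np.load(n+'0.npy');C=cloud(n,D)
    m=np.zeros((400,640),bool);m[box[1]:box[3],box[0]:box[2]]=1
    q=m&(C[...,2]>.044)&(C[...,2]<.056)&(D>0)
    print(n,q.sum(),C[q].mean(0),C[q].min(0),C[q].max(0))
    cs,_=cv2.findContours(q.astype(np.uint8),0,1);c=max(cs,key=cv2.contourArea)
    pts=np.array([onz(n,u,v,.05)[:2] for u,v in np.argwhere(q)[:,::-1]]).astype(np.float32)
    r=cv2.minAreaRect(pts*1000);print('z',np.median(C[q][:,2]),'rect',r,pts.mean(0))
    s=p.max(-1)-p.min(-1); g=m&(s<45)&(p.max(-1)>110)
    pts=np.array([onz(n,u,v,.05)[:2] for u,v in np.argwhere(g&q)[:,::-1]]).astype(np.float32); print('grey',len(pts),cv2.minAreaRect(pts*1000))
    # ledge
    b=(285,160,325,245) if n=="top" else (275,160,365,205)
    m=np.zeros((400,640),bool);m[b[1]:b[3],b[0]:b[2]]=1
    g=m&(p.min(-1)>190)
    g=cv2.morphologyEx(g.astype(np.uint8),cv2.MORPH_CLOSE,np.ones((5,5)))>0
    pts=np.array([onz(n,u,v,.09)[:2] for u,v in np.argwhere(g)[:,::-1]]).astype(np.float32)
    print('ledge',len(pts),cv2.minAreaRect(pts*1000),pts.mean(0),'z',np.median(C[g][:,2]))
    dk=m&(cv2.erode(g.astype(np.uint8),np.ones((3,3)))>0)&(p.max(-1)<150)
    pts=np.array([onz(n,u,v,.09)[:2] for u,v in np.argwhere(dk)[:,::-1]]);print('slot',len(pts),pts.mean(0))
    if n=='top':
        y=(p[...,0]>130)&(p[...,2]<110)&(p[...,0]-p[...,2]>60)
        y[:, :255]=0;y[:,292]=0;y[:178]=0;y[222:]=0;y[:,292:]=0
        k,l,st,ce=cv2.connectedComponentsWithStats(y.astype(np.uint8))
        for i in range(1,k): print(st[i,4],ce[i].round(1),onz(n,*ce[i],.038).round(4)[:2])
f=lambda u,v,z:onz('top',190+u/5-.4,130+v/5-.4,z)[:2].round(4)
print('pins',f(584,261,.098),f(543,490,.098),'slot',f(546,371,.09))
g=lambda u,v,z:onz('side',270+u/4-.375,70+v/4-.375,z)[:2].round(4)
print('pins',g(95,441,.098),g(283,459,.098),'slot',g(191,442,.09))
E
```

```text
top 105 [ 0.46669848 -0.28041417  0.05001056] [ 0.44988791 -0.29784255  0.04468027] [ 0.48393123 -0.26376996  0.05573973]
z 0.0499369343080831 rect ((466.49151611328125, -280.4190368652344), (27.735532760620117, 34.012725830078125), 75.77572631835938) [ 0.4666999 -0.2804159]
grey 72 ((467.1744689941406, -280.3051452636719), (27.17049789428711, 32.82887649536133), 77.3171157836914)
ledge 1201 ((566.4591674804688, -3.4450912475585938), (58.875770568847656, 185.458984375), 79.45561218261719) [ 0.5647248  -0.00351204] z 0.08976233771232289
slot 18 [0.56768207 0.00270832]
7 [263.  183.3] [0.6432 0.116 ]
9 [267. 184.] [0.6407 0.1035]
9 [272. 185.] [0.6371 0.0879]
7 [277.  185.7] [0.6345 0.0723]
9 [281.1 186.3] [0.6322 0.0595]
9 [286. 187.] [0.6297 0.0443]
6 [256.5 218. ] [0.5345 0.1364]
8 [261.  218.5] [0.5326 0.1225]
7 [266.  219.3] [0.5298 0.1071]
7 [270.3 220. ] [0.5273 0.0939]
6 [275.  220.5] [0.5254 0.0794]
4 [280.  220.8] [0.5243 0.064 ]
side 135 [ 0.46713731 -0.28384138  0.04816623] [ 0.4488251  -0.2999896   0.04433509] [ 0.48507814 -0.26705519  0.05228652]
z 0.04803565933278664 rect ((467.20599365234375, -285.19012451171875), (30.261581420898438, 33.94739532470703), 75.93083953857422) [ 0.4672791  -0.28490186]
grey 81 ((467.6325988769531, -283.5392150878906), (26.9411563873291, 33.82380294799805), 78.24324035644531)
ledge 1248 ((573.4022827148438, 30.0968017578125), (134.9393310546875, 195.50218200683594), 79.62823486328125) [0.5751352  0.00499144] z 0.08738716151280368
slot 25 [0.62588797 0.01544574]
pins [ 0.632  -0.0211] [0.4956 0.0055] slot [0.5674 0.003 ]
pins [ 0.4972 -0.0024] [ 0.6339 -0.0287] slot [ 5.68e-01 -2.00e-04]
```

```bash
cat >> h.py <<'E'
from scipy.spatial.transform import Rotation as Ro
def pose():
    s=env.get_state(); q=s['orientation']; return s,Ro.from_quat([q[1],q[2],q[3],q[0]]).as_matrix(),s['tcp_pos']
def go(*targets,base=None):
    s,R,p=pose()
    if base is not None:p=np.array(base)
    ya=np.degrees(np.arctan2(R[1,1],R[0,1]))
    print('t',s['clock'].__round__(2),'tcp',p.round(4),'jawang',ya.round(2),'tilt',R[:,0].round(4),'F',s['wrist_force'].round(1),'T',s['ft_torque'].round(2),'gap',round(s['finger_gap'],4),'j',s['joint_pos'].round(2))
    for t in targets:
        print(t,'-> offset cm',(R.T@(np.array(t[:3])-p)*100).round(2),'yaw',round(-(t[3]-ya),2))
UY=-10.8
E
python3 - <<'E'
from h import *
go((.40,.13,.23,77),(.467,-.282,.12,77),(.467,-.282,.022,77))
E
```

```text
t 0.1 tcp [0.2092 0.5351 0.2305] jawang 68.64 tilt [-8.0e-04 -1.4e-03 -1.0e+00] F [0.3 0.2 0.2] T [-0.   -0.   -0.01] gap 0.0852 j [1.06 0.31 0.05 1.3  0.   1.43]
(0.4, 0.13, 0.23, 77) -> offset cm [  0.09 -30.78  32.52] yaw -8.36
(0.467, -0.282, 0.12, 77) -> offset cm [ 11.15 -66.69  53.77] yaw -8.36
(0.467, -0.282, 0.022, 77) -> offset cm [ 20.95 -66.67  53.77] yaw -8.36
```

Call:
servo_tool --increments '[{"offset": [0, -4, 4], "yaw": -1}, {"offset": [0, -8, 8], "yaw": -2}, {"offset": [0, -12, 12], "yaw": -3}, {"offset": [0, -16, 16], "yaw": -4}, {"offset": [0, -20, 20], "yaw": -5}, {"offset": [0, -23.5, 24], "yaw": -6}, {"offset": [0, -27, 28], "yaw": -7}, {"offset": [0, -30.8, 32.5], "yaw": -8.4}]' --claw 0.8

```text
clock: 0.9
tcp_pos: [0.3777, 0.1709, 0.2312]
orientation: [0.703, 0.079, 0.703, -0.079]
wrist_force: [1.1, 0.2, 0.6]
finger_gap: 0.0687
```

```bash
python3 - <<'E'
from h import *
go((.467,-.282,.12,77))
E
```

```text
t 0.9 tcp [0.3777 0.1709 0.2312] jawang 77.11 tilt [ 2.e-04  2.e-04 -1.e+00] F [1.1 0.2 0.6] T [ 0.04 -0.04 -0.  ] gap 0.0687 j [ 0.23  0.   -0.33  1.24  0.    0.46]
(0.467, -0.282, 0.12, 77) -> offset cm [ 11.12 -42.16  18.81] yaw 0.11
```

Call:
servo_tool --increments '[{"offset": [0, -4, 2], "yaw": 0}, {"offset": [1, -8, 4], "yaw": 0}, {"offset": [2, -12, 6], "yaw": 0}, {"offset": [4, -17, 8], "yaw": 0}, {"offset": [6, -22, 10], "yaw": 0}, {"offset": [8, -27, 12], "yaw": 0}, {"offset": [9, -32, 14], "yaw": 0}, {"offset": [9, -36, 16], "yaw": 0}]'

```text
clock: 1.7
tcp_pos: [0.447, -0.1946, 0.1415]
orientation: [0.702, 0.08, 0.703, -0.079]
wrist_force: [0.7, 1.2, 0.5]
finger_gap: 0.0681
```

Call:
servo_tool --increments '[{"offset": [0, -1, 0], "yaw": 0}, {"offset": [0, -1, 0], "yaw": 0}, {"offset": [0, -1, 0], "yaw": 0}, {"offset": [0, -1, 0], "yaw": 0}, {"offset": [0, -1, 0], "yaw": 0}, {"offset": [0, -1, 0], "yaw": 0}, {"offset": [0, -1, 0], "yaw": 0}, {"offset": [0, -1, 0], "yaw": 0}]'

```text
clock: 2.5
tcp_pos: [0.4463, -0.2028, 0.1433]
orientation: [0.703, 0.08, 0.703, -0.08]
wrist_force: [1.2, -0.1, -0.0]
finger_gap: 0.0687
```

```bash
python3 - <<'E'
from h import *
go((.467,-.282,.12,77),(.467,-.282,.021,77))
for n in("side","top"):
    p,d=env.read_camera(n)
    cv2.imwrite(f"pics/{n}1.png",p[...,::-1]); np.save(f"{n}1.npy",d); np.save(f"{n}1p.npy",p)
    u,v=proj(n,pose()[2]).astype(int);print(n,u,v)
    crop(p,u-50,v-50,u+50,v+50,4,f'pics/{n}1c.png')
a=cv2.imread('pics/side1c.png');b=cv2.imread('pics/top1c.png');cv2.imwrite('pics/c1.png',np.hstack([a,b]))
E
```

```text
t 2.5 tcp [ 0.4463 -0.2028  0.1433] jawang 77.08 tilt [ 3.e-04 -0.e+00 -1.e+00] F [ 1.2 -0.1 -0. ] T [-0.05 -0.    0.04] gap 0.0687 j [-0.59  0.2  -0.33  1.04  0.   -0.36]
(0.467, -0.282, 0.12, 77) -> offset cm [ 2.33 -7.26  3.79] yaw 0.08
(0.467, -0.282, 0.021, 77) -> offset cm [12.23 -7.26  3.78] yaw 0.08
side 273 226
top 371 241
```

View pics/c1.png

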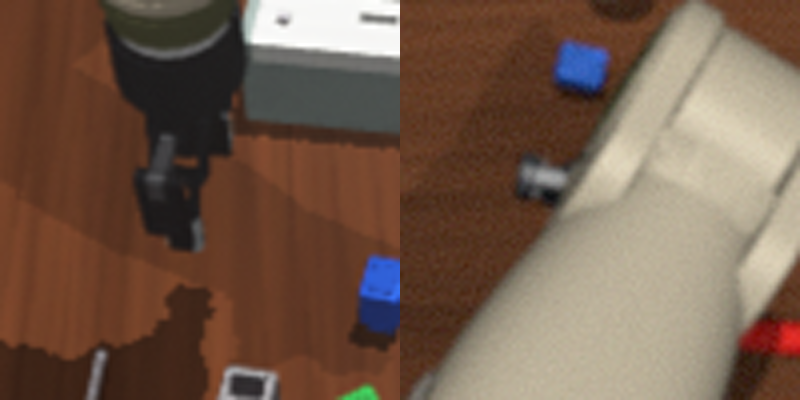

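Call:
servo_tool --increments '[{"offset": [0.5, -3.5, 1.8], "yaw": 0}, {"offset": [2, -7.2, 3.7], "yaw": 0}, {"offset": [3, -7.3, 3.8], "yaw": 0}, {"offset": [5, -7.3, 3.8], "yaw": 0}, {"offset": [5, -7.3, 3.8], "yaw": 0}, {"offset": [5, -7.3, 3.8], "yaw": 0}, {"offset": [5, -7.3, 3.8], "yaw": 0}, {"offset": [5, -7.3, 3.8], "yaw": 0}]'

```text
clock: 3.4
tcp_pos: [0.4674, -0.2829, 0.0943]
orientation: [0.703, 0.079, 0.702, -0.08]
wrist_force: [-0.4, -0.1, 0.4]
finger_gap: 0.0681
```

```bash
python3 - <<'E'
from h import *
go((.467,-.282,.021,77))
p,d=env.read_camera('side')
np.save("side2p.npy",p)
crop(p,230,170,350,310,5,'pics/c2.png')
E
```

```text
t 3.4 tcp [ 0.4674 -0.2829  0.0943] jawang 77.07 tilt [ 0.0015 -0.0011 -1.    ] F [-0.4 -0.1  0.4] T [-0.07  0.02 -0.06] gap 0.0681 j [-0.69  0.34 -0.27  0.96  0.   -0.47]
(0.467, -0.282, 0.021, 77) -> offset cm [ 7.33  0.08 -0.08] yaw 0.07
```

View pics/c2.png

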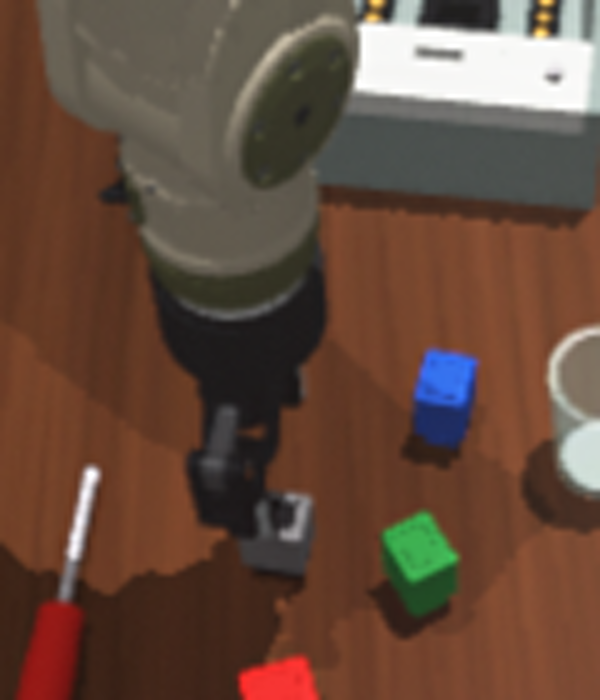

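```bash
python3 - <<'E'
from h import *
for P in([.4674,-.2829,.0943],[.4594,-.318,.1],[.4594,-.318,.09],[.475,-.248,.1],[.467,-.282,.05]):
    print(P,(proj('side',P)-[230,170])*5+2)
E
```

```text
[0.4674, -0.2829, 0.0943] [266.08357611 468.5960306 ]
[0.4594, -0.318, 0.1] [248.24722537 525.81956786]
[0.4594, -0.318, 0.09] [249.98000699 536.11631805]
[0.475, -0.248, 0.1] [280.57042577 402.57076039]
[0.467, -0.282, 0.05] [271.99798882 512.22552386]
```

```bash
python3 - <<'E'
from h import *
p,d=env.read_camera('side');C=cloud('side',d)
np.save('side2.npy',d);np.save('side2p.npy',p)
crop(p,260,250,300,290,15,'pics/c2b.png')
q=(C[...,2]>.075)&(C[...,2]<.16)&(C[...,0]>.4)&(C[...,0]<.53)&(C[...,1]>-.36)&(C[...,1]<-.2)
for zl in(.08,.1,.11,.12,.13,.14):
    a=C[q&(abs(C[...,2]-zl)<.006)]
    if len(a):print(zl,len(a),a.min(0).round(4),a.max(0).round(4),np.median(a,0).round(4))
E
```

```text
0.1 9 [ 0.4635 -0.3248  0.0981] [ 0.4861 -0.2475  0.104 ] [ 0.4782 -0.2516  0.1006]
0.11 27 [ 0.4508 -0.3318  0.1061] [ 0.4868 -0.2456  0.116 ] [ 0.4691 -0.3241  0.112 ]
0.12 19 [ 0.4508 -0.3313  0.114 ] [ 0.4868 -0.2456  0.1254] [ 0.4696 -0.322   0.119 ]
0.13 10 [ 0.4662 -0.3261  0.1243] [ 0.4856 -0.2516  0.135 ] [ 0.4801 -0.2531  0.1282]
0.14 6 [ 0.4651 -0.3438  0.1349] [ 0.4856 -0.2536  0.1454] [ 0.4693 -0.3263  0.1444]
```

View pics/c2b.png

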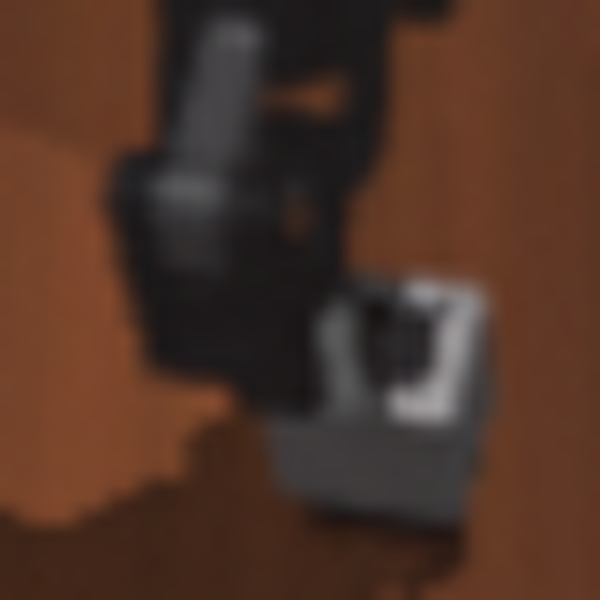

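Call:
servo_tool --increments '[{"offset": [2, 0, 0], "yaw": 0}, {"offset": [4, 0, 0], "yaw": 0}, {"offset": [5.5, 0, 0], "yaw": 0}, {"offset": [7, 0.1, -0.1], "yaw": 0}, {"offset": [7.2, 0.1, -0.1], "yaw": 0}, {"offset": [7.2, 0.1, -0.1], "yaw": 0}, {"offset": [7.2, 0.1, -0.1], "yaw": 0}, {"offset": [7.2, 0.1, -0.1], "yaw": 0}]'

```text
clock: 4.3
tcp_pos: [0.4668, -0.2822, 0.0222]
orientation: [0.703, 0.079, 0.702, -0.08]
wrist_force: [0.4, -0.4, 0.3]
finger_gap: 0.0683
```

Call:
servo_tool --increments '[{"offset": [0, 0, 0], "yaw": 0}, {"offset": [0, 0, 0], "yaw": 0}, {"offset": [0, 0, 0], "yaw": 0}, {"offset": [0, 0, 0], "yaw": 0}, {"offset": [0, 0, 0], "yaw": 0}, {"offset": [0, 0, 0], "yaw": 0}, {"offset": [0, 0, 0], "yaw": 0}, {"offset": [0, 0, 0], "yaw": 0}]' --claw 0.1 --force 40

```text
clock: 5.1
tcp_pos: [0.4663, -0.2818, 0.0215]
orientation: [0.703, 0.08, 0.702, -0.08]
wrist_force: [-0.6, 1.0, 5.3]
finger_gap: 0.0273
```

```bash
python3 - <<'E'
from h import *
go((.467,-.282,.16,79.2),(.5846,.0898,.16,79.2))
E
```

```text
t 5.1 tcp [ 0.4663 -0.2818  0.0215] jawang 77.04 tilt [ 5.e-04 -3.e-04 -1.e+00] F [-0.6  1.   5.3] T [0.05 0.13 0.03] gap 0.0273 j [-0.69  0.41 -0.36  0.8   0.   -0.46]
(0.467, -0.282, 0.16, 79.2) -> offset cm [-1.385e+01 -1.000e-02  8.000e-02] yaw -2.16
(0.5846, 0.0898, 0.16, 79.2) -> offset cm [-13.86  38.86   3.2 ] yaw -2.16
```

Call:
servo_tool --increments '[{"offset": [-3, 0, 0], "yaw": 0}, {"offset": [-6, 0, 0], "yaw": 0}, {"offset": [-10, 0, 0], "yaw": 0}, {"offset": [-13.8, 4, 0.3], "yaw": 0}, {"offset": [-13.8, 8, 0.7], "yaw": -0.5}, {"offset": [-13.8, 12, 1], "yaw": -1}, {"offset": [-13.8, 16, 1.3], "yaw": -1.5}, {"offset": [-13.8, 20, 1.6], "yaw": -2.2}]'

```text
clock: 5.9
tcp_pos: [0.5264, -0.0887, 0.1586]
orientation: [0.704, 0.066, 0.704, -0.066]
wrist_force: [0.3, 0.1, -1.1]
finger_gap: 0.0273
```

```bash
python3 - <<'E'
from h import *
go((.5846,.0898,.14,79.2))
p,d=env.read_camera('side');C=cloud('side',d)
np.save('side3.npy',d);np.save('side3p.npy',p)
u,v=proj('side',pose()[2]).astype(int);print(u,v)
crop(p,u-40,v-60,u+60,v+40,6,'pics/c3.png')
E
```

```text
t 5.9 tcp [ 0.5264 -0.0887  0.1586] jawang 79.25 tilt [-7.e-04  4.e-04 -1.e+00] F [ 0.3  0.1 -1.1] T [-0.04 -0.02  0.01] gap 0.0273 j [-0.32  0.27 -0.2   1.11  0.   -0.13]
(0.5846, 0.0898, 0.14, 79.2) -> offset cm [ 1.86 18.62  2.39] yaw 0.05
303 185
```

View pics/c3.png

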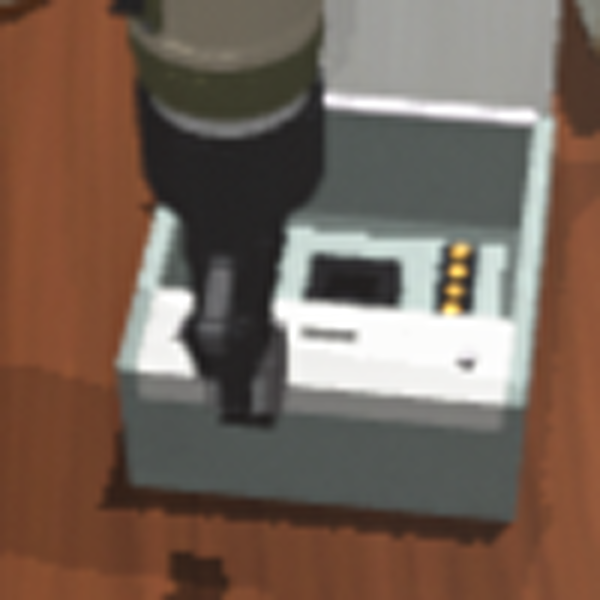

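```bash
python3 - <<'E'
from h import *
p=np.load('side3p.npy').astype(int)
crop(np.load('side3p.npy'),290,160,325,200,15,'pics/c3b.png')
T=np.array([.5264,-.0887,.1586]);a=np.radians(-10.8);ux=np.array([np.cos(a),np.sin(a),0]);uy=np.array([-np.sin(a),np.cos(a),0]);o=T-[0,0,.0215]
pr=lambda P:((proj('side',P)-[290,160])*15+7).round(0)
for n,sx,sy,z,in(('plugBL',-12,-9,0),('plugBR',12,-9,0),('bodyBL',-17,-14,14),('bodyBR',17,-14,14),('bodyTR',17,-14,50),('bodyTRb',17,14,50)):
    print(n,pr(o+ux*sx/1e3+uy*sy/1e3+[0,0,z/1e3]))
E
```

```text
plugBL [138. 526.]
plugBR [269. 539.]
bodyBL [102. 493.]
bodyBR [290. 511.]
bodyTR [284. 375.]
bodyTRb [308. 260.]
```

View pics/c3b.png

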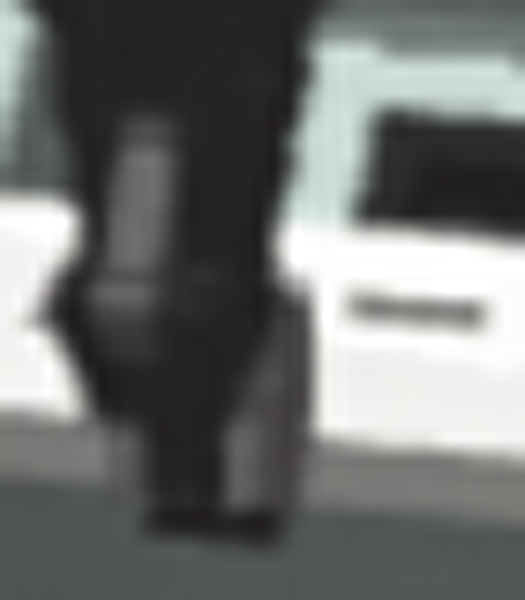

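```bash
python3 - <<'E'
from h import *
s=np.load('side3p.npy');t=np.load('top0p.npy')
crop(s,308,160,344,190,16,'pics/s4.png');crop(t,255,185,290,220,16,'pics/t4.png')
E
```

```text
(no output)
```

View pics/s4.png

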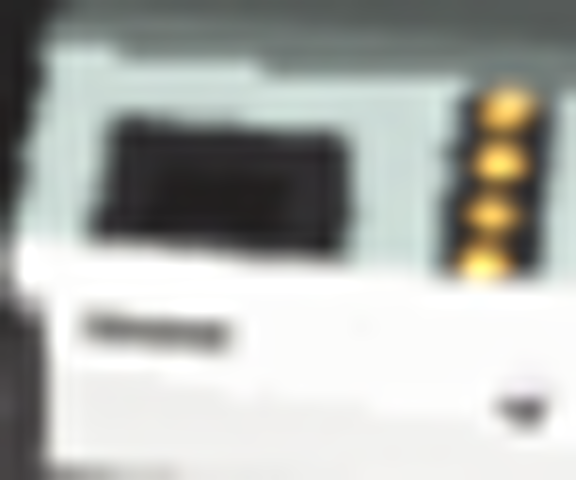

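View pics/t4.png

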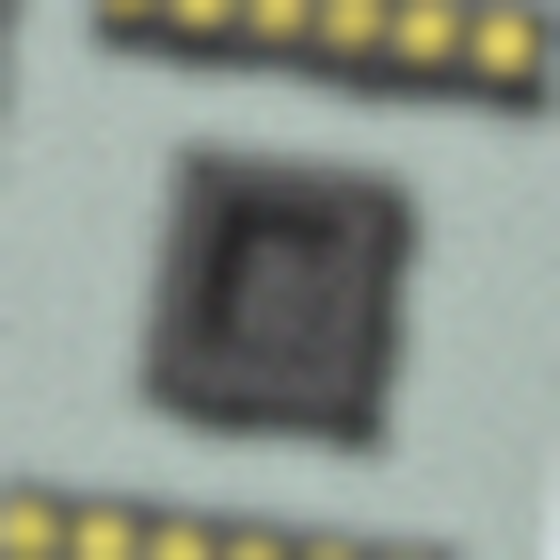

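```bash
python3 - <<'E'
from h import *
c=lambda n,x0,y0,u,v,z:onz(n,x0+(u-7.5)/16,y0+(v-7.5)/16,z)[:2]
a=np.radians(-10.8);R=np.array([[np.cos(a),-np.sin(a)],[np.sin(a),np.cos(a)]])
slot={'side':np.array([.568,-.0002]),'top':np.array([.5676,.003])}
print('slot side now',c('side',308,160,155,332,.09))
for L,Rr in (((108,130),(345,145)),((98,225),(345,240))):
    A=c('side',308,160,*L,.034);B=c('side',308,160,*Rr,.034);print('side',A,B,(A+B)/2,'unitrel',R.T@((A+B)/2-slot['side']))
for q in((185,155),(412,190),(380,440),(150,390)):
    P=c('top',255,185,*q,.034);print('top',P,R.T@(P-slot['top']))
t=np.load('top0p.npy')[185:220,255:290].astype(int)
m=(t.max(-1)<115).astype(np.uint8);k,l,st,ce=cv2.connectedComponentsWithStats(m)
i=l[17,17];print(st[i])
pts=np.array([onz('top',255+u,185+v,.034)[:2]*1000 for v,u in np.argwhere(l==i)]).astype(np.float32);r=cv2.minAreaRect(pts);print(r,R.T@(np.array(r[0])/1000-slot['top']))
# hole dark
m=(t.max(-1)<62)&(l==i);print(m.sum())
E
```

```text
slot side now [ 0.56755113 -0.00077007]
side [0.5628557  0.10853924] [0.61072285 0.10138042] [0.58678928 0.10495983] unitrel [-0.00124852  0.10681792]
side [0.5596184 0.0818024] [0.6088501 0.0746672] [0.58423425 0.0782348 ] unitrel [0.00124948 0.0800875 ]
top [0.60904525 0.10698027] [0.02122718 0.10990456]
top [0.6010596 0.0627637] [0.02166833 0.06497482]
top [0.55205732 0.06943304] [-0.02771569  0.06234392]
top [0.56289544 0.11397567] [-0.02541599  0.10812844]
[  9  10  17  18 241]
((579.9649047851562, 88.8362808227539), (46.70151138305664, 51.82434844970703), 81.4173583984375) [-0.00393823  0.08663284]
28
```

```bash
python3 - <<'E'
from h import *
go((.5838,.0899,.155,79.2))
E
```

```text
t 5.95 tcp [ 0.5275 -0.0833  0.1586] jawang 79.56 tilt [ 1.0e-04  4.4e-03 -1.0e+00] F [ 0.3  2.7 -1.6] T [ 0.26 -0.11 -0.01] gap 0.0275 j [-0.31  0.27 -0.2   1.11  0.   -0.13]
(0.5838, 0.0899, 0.155, 79.2) -> offset cm [ 0.43 18.05  2.4 ] yaw 0.36
```

Call:
servo_tool --increments '[{"offset": [0, 4, 0.5], "yaw": 0}, {"offset": [0, 8, 1], "yaw": 0}, {"offset": [0, 12, 1.5], "yaw": 0}, {"offset": [0, 15, 1.9], "yaw": 0}, {"offset": [0, 17, 2.2], "yaw": 0}, {"offset": [2, 18.6, 2.3], "yaw": 0}, {"offset": [4, 18.6, 2.3], "yaw": 0}, {"offset": [5, 18.6, 2.3], "yaw": 0}]'

```text
clock: 6.75
tcp_pos: [0.5823, 0.0886, 0.1065]
orientation: [0.703, 0.066, 0.705, -0.066]
wrist_force: [-0.9, 1.1, -2.0]
finger_gap: 0.0277
```

Call:
servo_tool --increments '[{"offset": [1, 0, 0], "yaw": 0}, {"offset": [2, 0, 0], "yaw": 0}, {"offset": [2.5, 0, 0], "yaw": 0}, {"offset": [2.5, 0, 0], "yaw": 0}, {"offset": [2.5, 0, 0], "yaw": 0}, {"offset": [2.5, 0, 0], "yaw": 0}, {"offset": [2.5, 0, 0], "yaw": 0}, {"offset": [2.5, 0, 0], "yaw": 0}]'

```text
clock: 7.55
tcp_pos: [0.5842, 0.0882, 0.0846]
orientation: [0.704, 0.066, 0.704, -0.066]
wrist_force: [-0.1, -0.8, -0.7]
finger_gap: 0.0273
```

```bash
python3 - <<'E'
from h import *
go((.5838,.0899,.065,79.2),(.5838,.0899,.05,79.2))
for n,b in(('side',(290,130,350,190)),('top',(240,170,320,250))):
    p,d=env.read_camera(n);np.save(n+'5p.npy',p);crop(p,*b,9 if n=='side' else 6,f'pics/{n}5.png')
E
```

```text
t 7.55 tcp [0.5842 0.0882 0.0846] jawang 79.24 tilt [ 8.e-04  1.e-04 -1.e+00] F [-0.1 -0.8 -0.7] T [-0.03  0.01 -0.03] gap 0.0273 j [ 0.01  0.42 -0.16  0.98  0.    0.2 ]
(0.5838, 0.0899, 0.065, 79.2) -> offset cm [ 1.96  0.16 -0.07] yaw 0.04
(0.5838, 0.0899, 0.05, 79.2) -> offset cm [ 3.46  0.16 -0.07] yaw 0.04
```

View pics/side5.png

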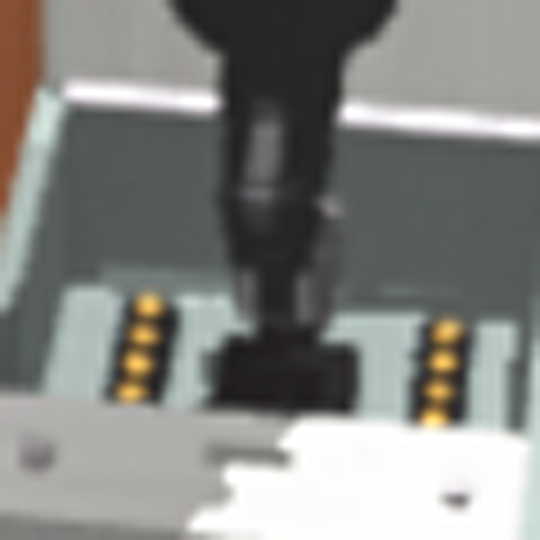

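View pics/top5.png

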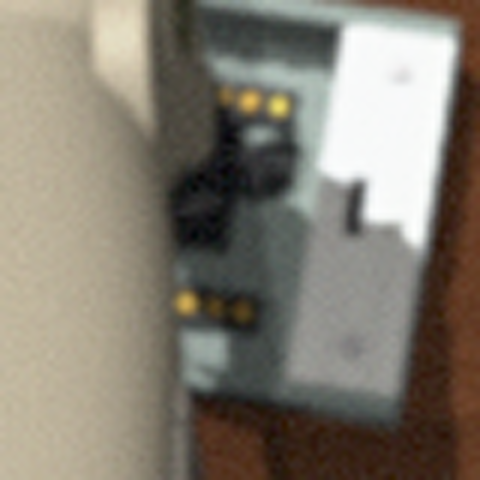

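Call:
servo_tool --increments '[{"offset": [0.5, 0.16, -0.05], "yaw": 0}, {"offset": [1.2, 0.16, -0.05], "yaw": 0}, {"offset": [2, 0.16, -0.05], "yaw": 0}, {"offset": [2.5, 0.16, -0.05], "yaw": 0}, {"offset": [2.7, 0.16, -0.05], "yaw": 0}, {"offset": [3, 0.16, -0.05], "yaw": 0}, {"offset": [3.2, 0.16, -0.05], "yaw": 0}, {"offset": [3.2, 0.16, -0.05], "yaw": 0}]'

```text
clock: 8.45
tcp_pos: [0.5836, 0.0898, 0.0519]
orientation: [0.704, 0.066, 0.704, -0.066]
wrist_force: [0.2, -0.1, -2.0]
finger_gap: 0.0273
```

```bash
python3 - <<'E'
from h import *
go((.5838,.0899,.0415,79.2))
E
```

```text
t 8.45 tcp [0.5836 0.0898 0.0519] jawang 79.24 tilt [-2.e-04  0.e+00 -1.e+00] F [ 0.2 -0.1 -2. ] T [-0.02 -0.   -0.05] gap 0.0273 j [ 0.02  0.45 -0.2   0.91  0.    0.2 ]
(0.5838, 0.0899, 0.0415, 79.2) -> offset cm [1.04 0.02 0.02] yaw 0.04
```

Call:
servo_tool --increments '[{"offset": [0.3, 0, 0], "yaw": 0}, {"offset": [0.6, 0, 0], "yaw": 0}, {"offset": [0.8, 0, 0], "yaw": 0}, {"offset": [1, 0, 0], "yaw": 0}, {"offset": [1.1, 0, 0], "yaw": 0}, {"offset": [1.1, 0, 0], "yaw": 0}, {"offset": [1.1, 0, 0], "yaw": 0}, {"offset": [1.1, 0, 0], "yaw": 0}]'

```text
clock: 9.25
tcp_pos: [0.5837, 0.0898, 0.0415]
orientation: [0.704, 0.066, 0.704, -0.066]
wrist_force: [-0.5, -0.8, 4.6]
finger_gap: 0.0271
```

```bash
python3 - <<'E'
from h import *
go((.5838,.0899,.0415,79.2))
E
```

```text
t 9.25 tcp [0.5837 0.0898 0.0415] jawang 79.24 tilt [ 2.e-04  0.e+00 -1.e+00] F [-0.5 -0.8  4.6] T [-0.09  0.44 -0.03] gap 0.0271 j [ 0.02  0.46 -0.22  0.89  0.    0.2 ]
(0.5838, 0.0899, 0.0415, 79.2) -> offset cm [-0.    0.01  0.01] yaw 0.04
```

Call:
servo_tool --increments '[{"offset": [0.1, 0, 0], "yaw": 0}, {"offset": [0.2, 0, 0], "yaw": 0}, {"offset": [0.2, 0, 0], "yaw": 0}, {"offset": [0.2, 0, 0], "yaw": 0}, {"offset": [0.2, 0, 0], "yaw": 0}, {"offset": [0.2, 0, 0], "yaw": 0}, {"offset": [0.2, 0, 0], "yaw": 0}, {"offset": [0.2, 0, 0], "yaw": 0}]'

```text
clock: 10.05
tcp_pos: [0.5838, 0.0898, 0.0414]
orientation: [0.704, 0.066, 0.704, -0.066]
wrist_force: [-6.9, -0.6, 17.7]
finger_gap: 0.0274
```

```bash
python3 - <<'E'
from h import *
go((.5838,.0899,.0415,79.2))
p,d=env.read_camera('side');np.save('side6p.npy',p);crop(p,300,145,350,190,12,'pics/side6.png')
E
```

```text
t 10.05 tcp [0.5838 0.0898 0.0414] jawang 79.25 tilt [ 1.3e-03 -2.0e-04 -1.0e+00] F [-6.9 -0.6 17.7] T [-0.18  1.41 -0.08] gap 0.0274 j [ 0.02  0.46 -0.22  0.89 -0.    0.2 ]
(0.5838, 0.0899, 0.0415, 79.2) -> offset cm [-0.01  0.01  0.  ] yaw 0.05
```

View pics/side6.png

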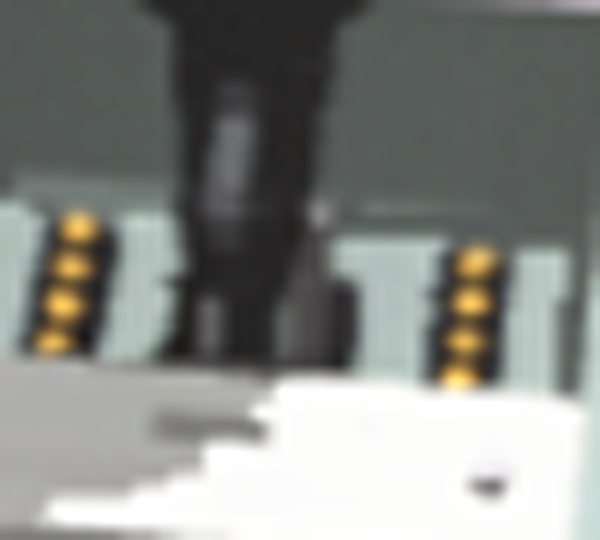

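Call:
servo_tool --increments '[{"offset": [-0.2, 0, 0], "yaw": 0}, {"offset": [-0.2, 0, 0], "yaw": 0}, {"offset": [-0.2, 0, 0], "yaw": 0}, {"offset": [-0.2, 0, 0], "yaw": 0}, {"offset": [-0.2, 0, 0], "yaw": 0}, {"offset": [-0.2, 0, 0], "yaw": 0}, {"offset": [-0.2, 0, 0], "yaw": 0}, {"offset": [-0.2, 0, 0], "yaw": 0}]' --claw 0.65

```text
clock: 10.9
tcp_pos: [0.5837, 0.0898, 0.0411]
orientation: [0.704, 0.066, 0.704, -0.066]
wrist_force: [0.3, 0.7, -0.1]
finger_gap: 0.0556
```

Call:
servo_tool --increments '[{"offset": [-1, 0, 0], "yaw": 0}, {"offset": [-3, 0, 0], "yaw": 0}, {"offset": [-5, 0, 0], "yaw": 0}, {"offset": [-8, 0, 0], "yaw": 0}, {"offset": [-12, 0, 0], "yaw": 0}, {"offset": [-16, 0, 0], "yaw": 0}, {"offset": [-21, 0, 0], "yaw": 0}, {"offset": [-26, 0, 0], "yaw": 0}]'

```text
clock: 11.7
tcp_pos: [0.583, 0.0898, 0.3038]
orientation: [0.704, 0.066, 0.704, -0.066]
wrist_force: [1.3, -0.0, 0.1]
finger_gap: 0.0554
```

```bash
python3 - <<'E'
from h import *
go((.52,.21,.33,79.2))
p,d=env.read_camera('side');np.save('side7p.npy',p);np.save('side7.npy',d);crop(p,260,60,380,210,5,'pics/side7.png')
p,d=env.read_camera('top');np.save('top7p.npy',p);np.save('top7.npy',d);crop(p,190,130,330,250,5,'pics/top7.png')
E
```

```text
t 11.7 tcp [0.583  0.0898 0.3038] jawang 79.24 tilt [ 4.e-04  1.e-04 -1.e+00] F [ 1.3 -0.   0.1] T [-0.03 -0.05  0.02] gap 0.0554 j [0.02 0.34 0.26 1.49 0.   0.2 ]
(0.52, 0.21, 0.33, 79.2) -> offset cm [-2.62 10.63 -8.43] yaw 0.04
```

View pics/side7.png

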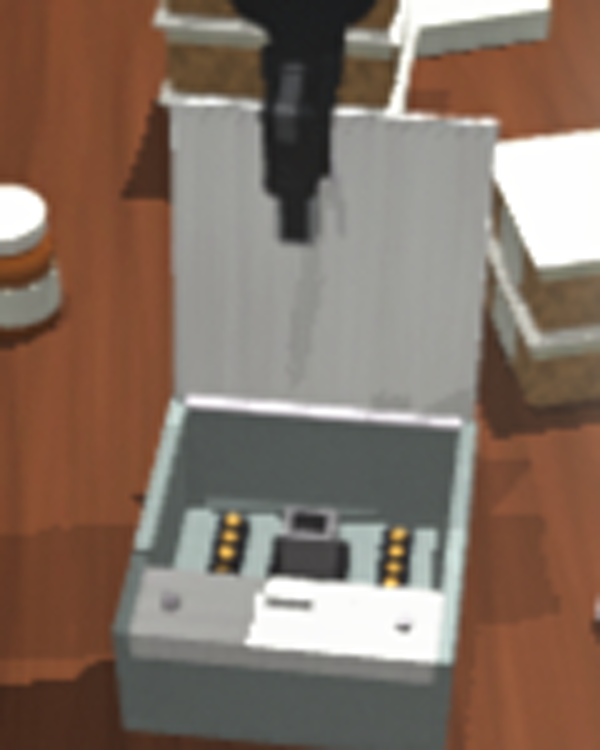

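View pics/top7.png

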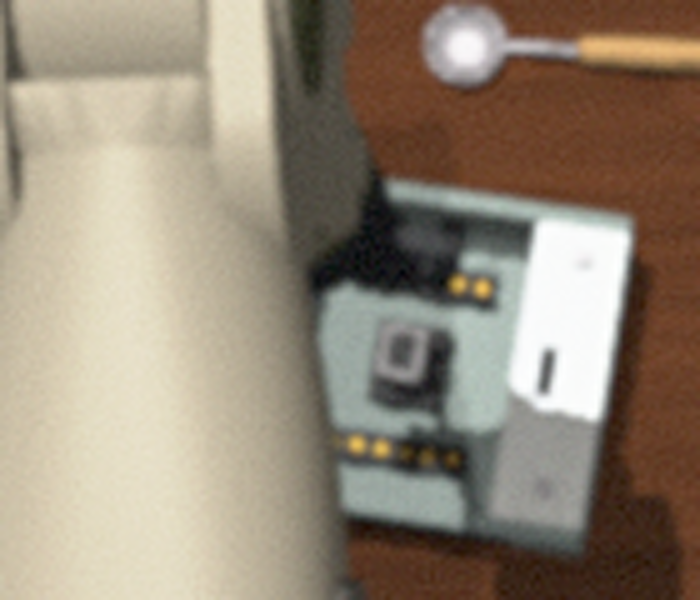

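```bash
cat >> h.py <<'E'
UO=np.array([.5807,.0703,0]);_a=np.radians(-10.8)
UR=np.array([[np.cos(_a),-np.sin(_a),0],[np.sin(_a),np.cos(_a),0],[0,0,1]])
W=lambda x,y,z:UO+UR@np.array([x,y,z])/1000.
def U(P): return (np.asarray(P)-UO)@UR*1000
E
python3 - <<'E'
from h import *
D=np.load('side7.npy');C=U(cloud('side',D))
q=(abs(C[...,0])<85)&(C[...,1]>85)&(C[...,1]<180)&(C[...,2]>110)&(C[...,2]<330)&(D>0)
q&=~((abs(C[...,0])<25)&(C[...,2]>200))
P=C[q];A=np.c_[P[:,2]-90,np.ones(len(P))];k=np.linalg.lstsq(A,P[:,1],rcond=None)[0];print(len(P),k,'theta',np.pi/2+np.arctan(k[0]),P[:,2].max())
q=(abs(C[...,0])<12)&(abs(C[...,1]-20)<20)&(C[...,2]>45)&(C[...,2]<85);print('relay top',np.percentile(C[q][:,2],[50,90]),C[q].mean(0))
z=.26
for y in(0,):
  go((*W(-55,60,330),79.2),(*W(-55,200,360),79.2),(*W(-55,200,240),79.2),(*W(-55,150,240),79.2))
E
```

```text
2377 [ 0.27257304 99.21510965] theta 1.836904818543342 281.6792536024341
relay top [66.44228805 70.53977868] [-0.28822789 11.56454071 62.9676723 ]
t 11.8 tcp [0.5863 0.0899 0.3105] jawang 79.25 tilt [ 1.410e-02  3.000e-04 -9.999e-01] F [0.4 0.6 0.4] T [-0.03 -0.01  0.02] gap 0.0557 j [0.02 0.33 0.26 1.49 0.   0.2 ]
(np.float64(0.5379170800850656), np.float64(0.13954320734593617), np.float64(0.33), 79.2) -> offset cm [-2.02  3.98 -5.66] yaw 0.05
(np.float64(0.564150464127067), np.float64(0.27706342244795257), np.float64(0.36), 79.2) -> offset cm [-4.98 17.99 -5.6 ] yaw 0.05
(np.float64(0.564150464127067), np.float64(0.27706342244795257), np.float64(0.24), 79.2) -> offset cm [ 7.02 17.95 -5.77] yaw 0.05
(np.float64(0.5547813983977808), np.float64(0.22794905991151815), np.float64(0.24), 79.2) -> offset cm [ 7.   12.95 -5.77] yaw 0.05
```

Call:
servo_tool --increments '[{"offset": [-1.5, 0, -1.5], "yaw": 0}, {"offset": [-3, 1, -3], "yaw": 0}, {"offset": [-3, 4, -4.5], "yaw": 0}, {"offset": [-3, 8, -5.7], "yaw": 0}, {"offset": [-3, 12, -5.7], "yaw": 0}, {"offset": [-3, 15, -5.7], "yaw": 0}, {"offset": [-3, 18, -5.7], "yaw": 0}, {"offset": [-3, 18, -5.7], "yaw": 0}]' --claw 0

```text
clock: 12.6
tcp_pos: [0.5595, 0.2812, 0.3304]
orientation: [0.703, 0.065, 0.705, -0.065]
wrist_force: [1.0, -1.1, -0.3]
finger_gap: -0.0002
```

```bash
python3 - <<'E'
from h import *
print(U(pose()[2]))
go((*W(-55,200,245),79.2))
p,d=env.read_camera('side');crop(p,230,30,380,210,4,'pics/side8.png')
E
```

```text
[-60.36289486 203.14326665 330.40728778]
t 12.6 tcp [0.5595 0.2812 0.3304] jawang 79.51 tilt [-2.3e-03  5.0e-04 -1.0e+00] F [ 1.  -1.1 -0.3] T [ 0.04  0.02 -0.01] gap -0.0002 j [0.34 0.43 0.45 1.6  0.   0.52]
(np.float64(0.564150464127067), np.float64(0.27706342244795257), np.float64(0.245), 79.2) -> offset cm [ 8.54 -0.32  0.55] yaw 0.31
```

View pics/side8.png

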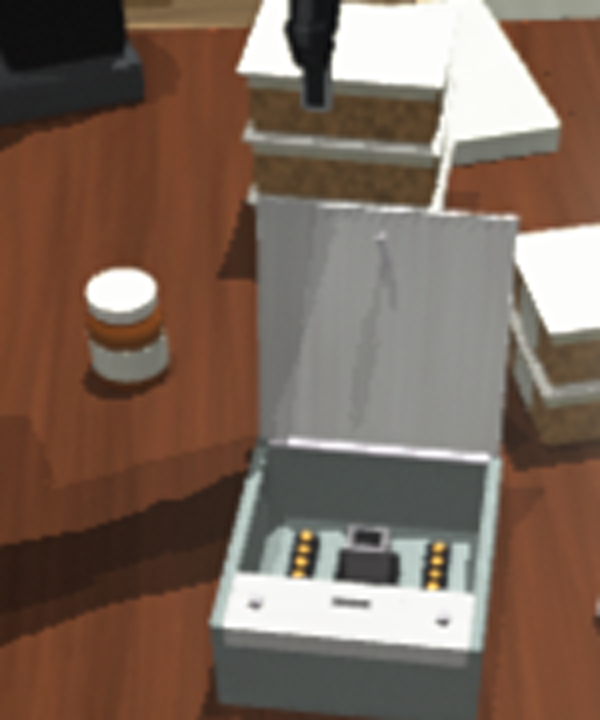

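Call:
servo_tool --increments '[{"offset": [2.5, -0.3, 0.4], "yaw": 0}, {"offset": [5, -0.3, 0.5], "yaw": 0}, {"offset": [7, -0.3, 0.5], "yaw": 0}, {"offset": [8, -0.3, 0.5], "yaw": 0}, {"offset": [8, -1.5, 0.5], "yaw": 0}, {"offset": [8, -3, 0.5], "yaw": 0}, {"offset": [8, -4.5, 0.5], "yaw": 0}, {"offset": [8, -6, 0.5], "yaw": 0}]'

```text
clock: 13.45
tcp_pos: [0.5555, 0.2163, 0.2531]
orientation: [0.705, 0.067, 0.703, -0.066]
wrist_force: [0.3, 2.1, 2.4]
finger_gap: -0.0002
```

```bash
python3 - <<'E'
from h import *
print(U(pose()[2]).round(1))
go()
p,d=env.read_camera('side');crop(p,230,30,380,210,4,'pics/side9.png')
E
```

```text
[-52.1 138.7 253.1]
t 13.45 tcp [0.5555 0.2163 0.2531] jawang 79.22 tilt [ 0.0034  0.0015 -1.    ] F [0.3 2.1 2.4] T [ 0.39 -0.06 -0.02] gap -0.0002 j [0.24 0.35 0.15 1.37 0.   0.42]
```

View pics/side9.png

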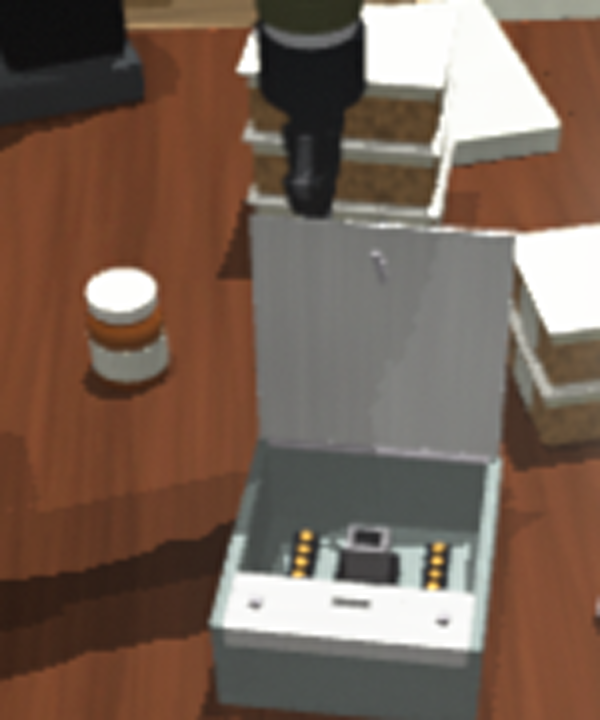

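Call:
servo_tool --increments '[{"offset": [0.2, -2, 0], "yaw": 0}, {"offset": [0.3, -4, 0], "yaw": 0}, {"offset": [0.3, -6.3, 0], "yaw": 0}, {"offset": [0.9, -8.5, 0], "yaw": 0}, {"offset": [1.8, -10.3, 0], "yaw": 0}, {"offset": [2.8, -12, 0], "yaw": 0}, {"offset": [4, -13.5, 0], "yaw": 0}, {"offset": [5.4, -14.8, 0], "yaw": 0}]'

```text
clock: 14.3
tcp_pos: [0.5275, 0.0703, 0.1978]
orientation: [0.705, 0.067, 0.703, -0.067]
wrist_force: [0.6, 0.4, 1.1]
finger_gap: 0.0
```

```bash
python3 - <<'E'
from h import *
print(U(pose()[2]).round(1))
go()
p,d=env.read_camera('side');crop(p,230,30,380,210,4,'pics/side10.png')
E
```

```text
[-52.2  -9.9 197.8]
t 14.3 tcp [0.5275 0.0703 0.1978] jawang 79.16 tilt [ 2.e-03 -7.e-04 -1.e+00] F [0.6 0.4 1.1] T [ 0.05 -0.08  0.01] gap 0.0 j [-0.02  0.24 -0.13  1.19 -0.    0.17]
```

View pics/side10.png

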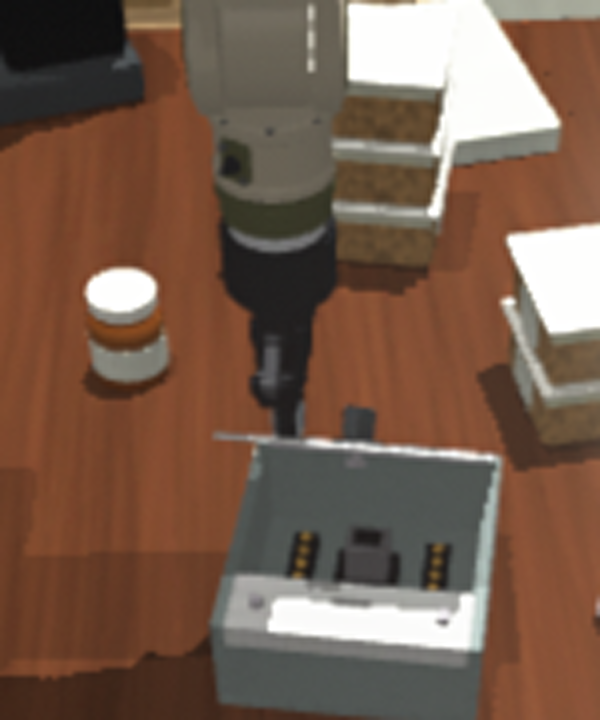

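Call:
servo_tool --increments '[{"offset": [1.2, -0.9, 0], "yaw": 0}, {"offset": [2.4, -1.7, 0], "yaw": 0}, {"offset": [3.6, -2.3, 0], "yaw": 0}, {"offset": [4.8, -2.9, 0], "yaw": 0}, {"offset": [6, -3.3, 0], "yaw": 0}, {"offset": [7.2, -3.6, 0], "yaw": 0}, {"offset": [8, -3.8, 0], "yaw": 0}, {"offset": [8.8, -3.8, 0], "yaw": 0}]'

```text
clock: 15.15
tcp_pos: [0.52, 0.0346, 0.1082]
orientation: [0.704, 0.066, 0.704, -0.066]
wrist_force: [0.2, 0.3, 0.3]
finger_gap: -0.0001
```

```bash
python3 - <<'E'
from h import *
print(U(pose()[2]).round(1))
go()
E
```

```text
[-52.9 -46.4 108.2]
t 15.15 tcp [0.52   0.0346 0.1082] jawang 79.24 tilt [-6.e-04  1.e-04 -1.e+00] F [0.2 0.3 0.3] T [-0.05  0.03  0.01] gap -0.0001 j [-0.09  0.28 -0.31  0.98  0.    0.1 ]
```

Call:
servo_tool --increments '[{"offset": [0.1, 0, 0], "yaw": 0}, {"offset": [0.2, 0, 0], "yaw": 0}, {"offset": [0.3, 0, 0], "yaw": 0}, {"offset": [0.4, 0, 0], "yaw": 0}, {"offset": [0.4, 0, 0], "yaw": 0}, {"offset": [0.4, 0, 0], "yaw": 0}, {"offset": [0.4, 0, 0], "yaw": 0}, {"offset": [0.4, 0, 0], "yaw": 0}]'

```text
clock: 15.95
tcp_pos: [0.5206, 0.0347, 0.1054]
orientation: [0.704, 0.066, 0.704, -0.066]
wrist_force: [0.8, 0.1, 2.2]
finger_gap: -0.0001
```

```bash
python3 - <<'E'
from h import *
print(U(pose()[2]).round(1))
go()
p,d=env.read_camera('side');np.save('side11p.npy',p);np.save('side11.npy',d);crop(p,260,90,380,210,6,'pics/side11.png')
E
```

```text
[-52.4 -46.2 105.4]
t 15.95 tcp [0.5206 0.0347 0.1054] jawang 79.24 tilt [ 8.e-04  2.e-04 -1.e+00] F [0.8 0.1 2.2] T [ 0.08 -0.09 -0.  ] gap -0.0001 j [-0.09  0.28 -0.31  0.97  0.    0.1 ]
```

View pics/side11.png

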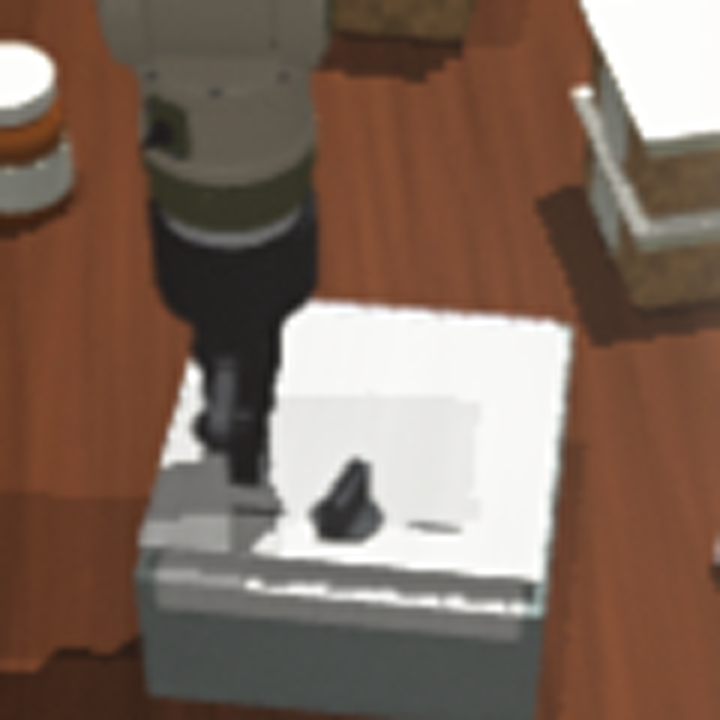

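Call:
servo_tool --increments '[{"offset": [0.1, 0, 0], "yaw": 0}, {"offset": [0.1, 0, 0], "yaw": 0}, {"offset": [0.1, 0, 0], "yaw": 0}, {"offset": [0.1, 0, 0], "yaw": 0}, {"offset": [0.1, 0, 0], "yaw": 0}, {"offset": [0.1, 0, 0], "yaw": 0}, {"offset": [0.1, 0, 0], "yaw": 0}, {"offset": [0.1, 0, 0], "yaw": 0}]'

```text
clock: 16.8
tcp_pos: [0.5206, 0.0347, 0.105]
orientation: [0.704, 0.066, 0.704, -0.066]
wrist_force: [-0.9, -0.1, 5.4]
finger_gap: -0.0002
```

```bash
python3 - <<'E'
from h import *
print(U(pose()[2]).round(1))
go()
E
```

```text
[-52.4 -46.3 105. ]
t 16.8 tcp [0.5206 0.0347 0.105 ] jawang 79.24 tilt [ 0.0011 -0.     -1.    ] F [-0.9 -0.1  5.4] T [0.05 0.25 0.01] gap -0.0002 j [-0.09  0.28 -0.31  0.97  0.    0.1 ]
```

Call:
servo_tool --increments '[{"offset": [-2, 0, 0], "yaw": 0}, {"offset": [-4, 0, -1], "yaw": 0}, {"offset": [-6, 0, -4], "yaw": 0}, {"offset": [-7, 0, -8], "yaw": 0}, {"offset": [-7, 0, -12], "yaw": 0}, {"offset": [-7, 0, -12], "yaw": 0}, {"offset": [-7, 0, -12], "yaw": 0}, {"offset": [-7, 0, -12], "yaw": 0}]' --claw 0.5

```text
clock: 17.6
tcp_pos: [0.4034, 0.0569, 0.1743]
orientation: [0.704, 0.066, 0.704, -0.066]
wrist_force: [0.4, 0.3, 0.6]
finger_gap: 0.0426
```

```bash
python3 - <<'E'
from h import *
print(U(pose()[2]).round(1));go()
for n in('side','top'):
    p,d=env.read_camera(n);np.save(n+'12p.npy',p);np.save(n+'12.npy',d)
    u,v=proj(n,W(0,-69,118)).astype(int);print(n,u,v)
    crop(p,u-35,v-30,u+35,v+30,10,f'pics/{n}12.png')
    C=U(cloud(n,d))
    for x in(-70,-40,40,70):
        for y in (-80,-30,0):
            q=(abs(C[...,0]-x)<6)&(abs(C[...,1]-y)<6)&(C[...,2]>80)&(C[...,2]<130);print(x,y,np.median(C[q][:,2]).round(1) if q.any() else None,end='; ')
    print()
E
```

```text
[-171.7  -46.4  174.3]
t 17.6 tcp [0.4034 0.0569 0.1743] jawang 79.23 tilt [ 1.3e-03 -1.0e-04 -1.0e+00] F [0.4 0.3 0.6] T [0.02 0.04 0.01] gap 0.0426 j [-0.06  0.02 -0.45  1.1  -0.    0.13]
side 317 172
-70 -80 106.3; -70 -30 102.1; -70 0 99.0; -40 -80 104.3; -40 -30 102.0; -40 0 100.1; 40 -80 105.1; 40 -30 100.9; 40 0 98.8; 70 -80 105.9; 70 -30 101.2; 70 0 99.2; 
top 298 202
-70 -80 107.1; -70 -30 103.8; -70 0 101.9; -40 -80 106.4; -40 -30 103.6; -40 0 100.8; 40 -80 106.9; 40 -30 103.3; 40 0 101.2; 70 -80 106.8; 70 -30 103.2; 70 0 101.4;
```

View pics/side12.png

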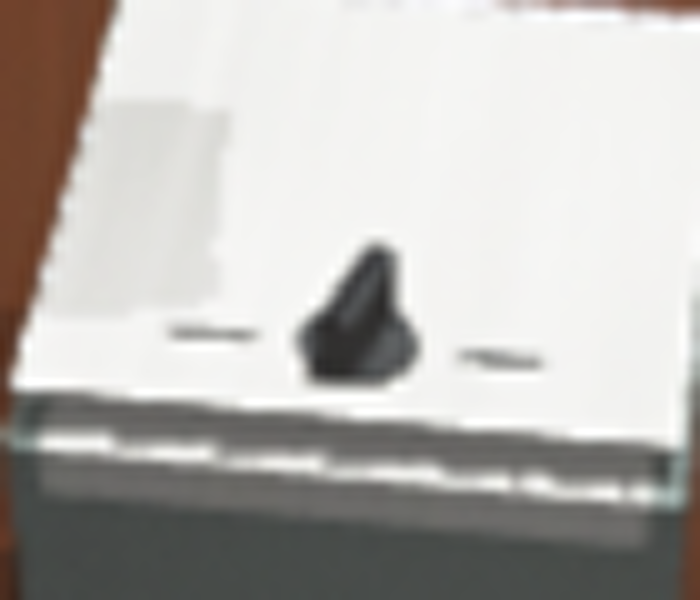

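View pics/top12.png

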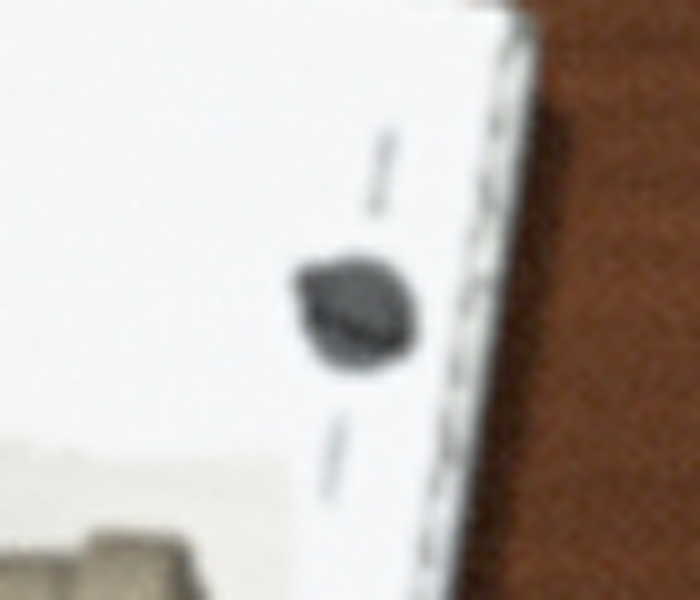

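```bash
python3 - <<'E'
from h import *
for n in('side','top'):
    p=np.load(n+'12p.npy').astype(int)
    u0,v0=proj(n,W(0,-69,118)).astype(int)
    m=np.zeros((400,640),np.uint8);m[v0-9:v0+9,u0-9:u0+9]=1
    m=((p.max(-1)<150)&(m>0)).astype(np.uint8)
    k,l,st,ce=cv2.connectedComponentsWithStats(m);i=1+np.argmax(st[1:,4])
    for z in(110,130):
        P=np.array([U(onz(n,u,v,z/1e3))[:2] for v,u in np.argwhere(l==i)]);c=P.mean(0);w,V=np.linalg.eigh(np.cov(P.T))
        print(n,z,st[i,4],c.round(1),w.round(0),'axis ang from y toward x',np.degrees(np.arctan2(*(V[:,1]*np.sign(V[1,1])))).round(1))
# marks
f=lambda n,u,v,z:U(onz(n,(u-4.5)/10+(298-35 if n=='top' else 317-35),(v-4.5)/10+(202-30 if n=='top' else 172-30),z/1e3)).round(1)
print('marks top',f('top',383,172,106),f('top',336,458,106),'disc',f('top',360,315,109),'wing ends',f('top',303,275,131),f('top',405,350,131))
print('marks side',f('side',213,332,106),f('side',500,358,106),'disc',f('side',358,350,109))
print('wing far tip side',f('side',380,247,131))
go((*W(0,-68,160),56.3+90))
E
```

```text
side 110 109 [  1.2 -66.8] [ 61. 210.] axis ang from y toward x 1.3
side 130 109 [  4.1 -85.9] [ 58. 200.] axis ang from y toward x 1.3
top 110 97 [ -1.  -67.7] [59. 80.] axis ang from y toward x 33.9
top 130 97 [ -4.  -69.2] [57. 77.] axis ang from y toward x 33.9
marks top [ 42.6 -68.  106. ] [-43.6 -69.  106. ] disc [ -1.1 -68.9 109. ] wing ends [  4.4 -52.3 131. ] [-12.4 -85.  131. ]
marks side [-42.5 -70.4 106. ] [ 42.8 -70.  106. ] disc [  1.4 -75.  109. ]
wing far tip side [  5.2 -53.8 131. ]
t 17.7 tcp [0.4034 0.0568 0.1741] jawang 79.22 tilt [ 4.e-04  0.e+00 -1.e+00] F [ 0.1 -0.5 -0.4] T [-0.02  0.02  0.02] gap 0.0425 j [-0.06  0.02 -0.45  1.1   0.    0.13]
(np.float64(0.5679580706081707), np.float64(0.0035044669504491754), np.float64(0.16), 146.3) -> offset cm [ 1.41 -2.16 17.16] yaw -67.08
```

Call:
servo_tool --increments '[{"offset": [0, -0.3, 2], "yaw": -8.2}, {"offset": [0, -0.6, 4.5], "yaw": -16.5}, {"offset": [0, -0.9, 7], "yaw": -24.7}, {"offset": [0, -1.2, 10], "yaw": -33}, {"offset": [0, -1.5, 13], "yaw": -41.2}, {"offset": [0, -1.8, 15.5], "yaw": -49.5}, {"offset": [0.5, -2.1, 17.2], "yaw": -57.7}, {"offset": [1, -2.2, 17.2], "yaw": -66}]'

```text
clock: 18.5
tcp_pos: [0.5704, 0.002, 0.1629]
orientation: [0.626, -0.33, 0.625, 0.329]
wrist_force: [0.4, 0.2, 0.1]
finger_gap: 0.0426
```

Call:
servo_tool --increments '[{"offset": [0, 0, 0], "yaw": 0}, {"offset": [0, 0, 0], "yaw": 0}, {"offset": [0, 0, 0], "yaw": 0}, {"offset": [0, 0, 0], "yaw": 0}, {"offset": [0, 0, 0], "yaw": 0}, {"offset": [0, 0, 0], "yaw": 0}, {"offset": [0, 0, 0], "yaw": 0}, {"offset": [0, 0, 0], "yaw": 0}]'

```text
clock: 19.3
tcp_pos: [0.5672, 0.0034, 0.1643]
orientation: [0.627, -0.328, 0.626, 0.328]
wrist_force: [-0.1, 0.2, -0.7]
finger_gap: 0.0426
```

```bash
python3 - <<'E'
from h import *
print(U(pose()[2]).round(1))
go((*W(0,-68,112),145.2))
p,d=env.read_camera('side');crop(p,270,110,370,200,7,'pics/side13.png')
E
```

```text
[ -0.7 -68.2 164.3]
t 19.3 tcp [0.5672 0.0034 0.1643] jawang 145.23 tilt [ 3.e-04  0.e+00 -1.e+00] F [-0.1  0.2 -0.7] T [-0.01  0.01  0.02] gap 0.0426 j [-0.14  0.33 -0.1   1.14  0.   -1.1 ]
(np.float64(0.5679580706081707), np.float64(0.0035044669504491754), np.float64(0.112), 145.2) -> offset cm [ 5.23 -0.05  0.05] yaw 0.03
```

View pics/side13.png

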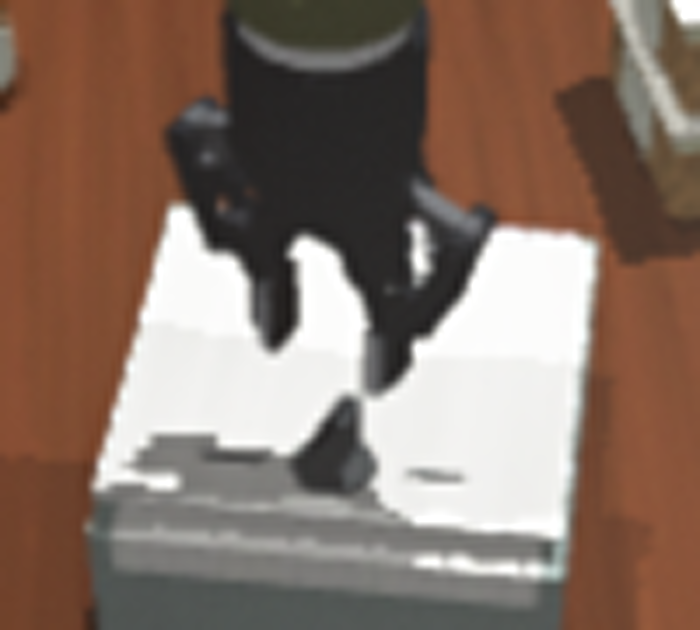

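Call:
servo_tool --increments '[{"offset": [1, 0, 0], "yaw": 0}, {"offset": [2, 0, 0], "yaw": 0}, {"offset": [3, 0, 0], "yaw": 0}, {"offset": [4, 0, 0], "yaw": 0}, {"offset": [4.6, 0, 0], "yaw": 0}, {"offset": [5, 0, 0], "yaw": 0}, {"offset": [5.1, 0, 0], "yaw": 0}, {"offset": [5.1, 0, 0], "yaw": 0}]'

```text
clock: 20.15
tcp_pos: [0.5674, 0.0033, 0.1132]
orientation: [0.627, -0.328, 0.626, 0.328]
wrist_force: [0.4, -0.5, -1.2]
finger_gap: 0.0428
```

Call:
servo_tool --increments '[{"offset": [0, 0, 0], "yaw": 0}, {"offset": [0, 0, 0], "yaw": 0}, {"offset": [0, 0, 0], "yaw": 0}, {"offset": [0, 0, 0], "yaw": 0}, {"offset": [0, 0, 0], "yaw": 0}, {"offset": [0, 0, 0], "yaw": 0}, {"offset": [0, 0, 0], "yaw": 0}, {"offset": [0, 0, 0], "yaw": 0}]' --claw 0 --force 40

```text
clock: 20.95
tcp_pos: [0.5679, 0.0032, 0.1137]
orientation: [0.627, -0.328, 0.626, 0.327]
wrist_force: [0.4, -0.1, 5.3]
finger_gap: 0.0111
```

```bash
python3 - <<'E'
from h import *
print(U(pose()[2]).round(1))
go((*W(0,-68,112),79.2))
p,d=env.read_camera('side');crop(p,270,110,370,200,7,'pics/side14.png')
E
```

```text
[ -0.  -68.3 113.7]
t 20.95 tcp [0.5679 0.0032 0.1137] jawang 145.24 tilt [ 1.5e-03 -3.0e-04 -1.0e+00] F [ 0.4 -0.1  5.3] T [-0.37 -0.51 -0.04] gap 0.0111 j [-0.14  0.36 -0.18  1.03 -0.   -1.1 ]
(np.float64(0.5679580706081707), np.float64(0.0035044669504491754), np.float64(0.112), 79.2) -> offset cm [0.17 0.01 0.03] yaw 66.04
```

View pics/side14.png

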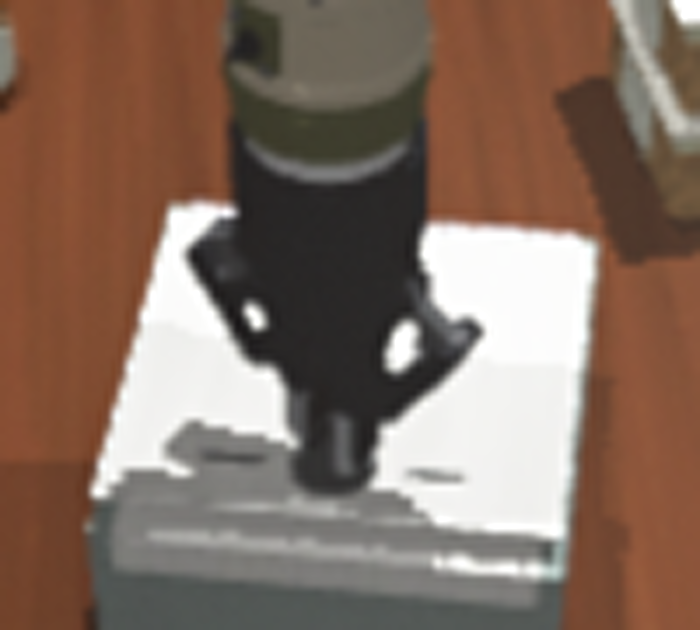

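Call:
servo_tool --increments '[{"offset": [0, 0, 0], "yaw": 5}, {"offset": [0, 0, 0], "yaw": 10}, {"offset": [0, 0, 0], "yaw": 15}, {"offset": [0, 0, 0], "yaw": 20}, {"offset": [0, 0, 0], "yaw": 25}, {"offset": [0, 0, 0], "yaw": 30}, {"offset": [0, 0, 0], "yaw": 35}, {"offset": [0, 0, 0], "yaw": 40}]'

```text
clock: 21.8
tcp_pos: [0.5681, 0.003, 0.1133]
orientation: [0.702, -0.093, 0.7, 0.092]
wrist_force: [2.2, -0.9, 1.6]
finger_gap: 0.0111
```

```bash
python3 - <<'E'
from h import *
print(U(pose()[2]).round(1))
go((*W(0,-68,112),79.2))
E
```

```text
[  0.2 -68.5 113.3]
t 21.8 tcp [0.5681 0.003  0.1133] jawang 105.05 tilt [ 0.0017 -0.001  -1.    ] F [ 2.2 -0.9  1.6] T [-0.84 -1.04  0.1 ] gap 0.0111 j [-0.14  0.36 -0.18  1.02 -0.   -0.4 ]
(np.float64(0.5679580706081707), np.float64(0.0035044669504491754), np.float64(0.112), 79.2) -> offset cm [ 0.13  0.05 -0.  ] yaw 25.85
```

Call:
servo_tool --increments '[{"offset": [0, 0, 0], "yaw": 5}, {"offset": [0, 0, 0], "yaw": 10}, {"offset": [0, 0, 0], "yaw": 15}, {"offset": [0, 0, 0], "yaw": 20}, {"offset": [0, 0, 0], "yaw": 25}, {"offset": [0, 0, 0], "yaw": 26.5}, {"offset": [0, 0, 0], "yaw": 26.5}, {"offset": [0, 0, 0], "yaw": 26.5}]'

```text
clock: 22.6
tcp_pos: [0.5678, 0.0027, 0.1124]
orientation: [0.704, 0.069, 0.704, -0.069]
wrist_force: [5.0, -2.0, -4.9]
finger_gap: 0.0109
```

```bash
python3 - <<'E'
from h import *
print(U(pose()[2]).round(1))
go((*W(0,-68,112),79.2))
p,d=env.read_camera('side');crop(p,270,110,370,200,7,'pics/side15.png')
E
```

```text
[ -0.  -68.8 112.4]
t 22.6 tcp [0.5678 0.0027 0.1124] jawang 78.79 tilt [ 4.0e-04 -1.2e-03 -1.0e+00] F [ 5.  -2.  -4.9] T [-1.16 -1.31 -0.06] gap 0.0109 j [-0.14  0.36 -0.19  1.02 -0.    0.06]
(np.float64(0.5679580706081707), np.float64(0.0035044669504491754), np.float64(0.112), 79.2) -> offset cm [0.04 0.08 0.  ] yaw -0.41
```

View pics/side15.png

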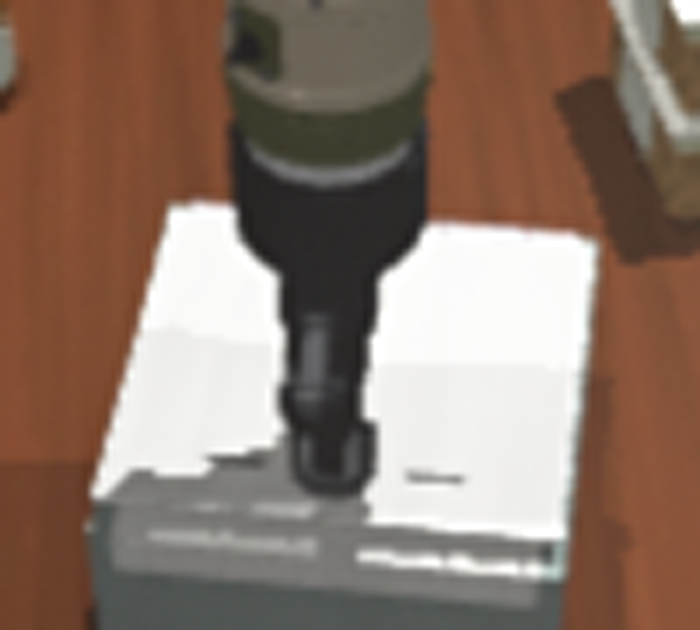

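Call:
servo_tool --increments '[{"offset": [0, 0, 0], "yaw": 0}, {"offset": [0, 0, 0], "yaw": 0}, {"offset": [0, 0, 0], "yaw": 0}, {"offset": [0, 0, 0], "yaw": 0}, {"offset": [0, 0, 0], "yaw": 0}, {"offset": [0, 0, 0], "yaw": 0}, {"offset": [-1, 0, 0], "yaw": 0}, {"offset": [-2.5, 0, 0], "yaw": 0}]' --claw 0.5

```text
clock: 23.45
tcp_pos: [0.5665, 0.0035, 0.1381]
orientation: [0.703, 0.069, 0.704, -0.069]
wrist_force: [0.3, 0.3, 0.4]
finger_gap: 0.0426
```

Call:
servo_tool --increments '[{"offset": [-2, 0, 0], "yaw": 0}, {"offset": [-4, 0, -1], "yaw": 0}, {"offset": [-5, 0, -4], "yaw": 0}, {"offset": [-5, 0, -8], "yaw": 0}, {"offset": [-5, 0, -12], "yaw": 0}, {"offset": [-5, 0, -16], "yaw": 0}, {"offset": [-5, 0, -17], "yaw": 0}, {"offset": [-5, 0, -17], "yaw": 0}]'

```text
clock: 24.25
tcp_pos: [0.3996, 0.0369, 0.1891]
orientation: [0.704, 0.069, 0.703, -0.069]
wrist_force: [0.7, 0.6, 0.7]
finger_gap: 0.0429
```

```bash
python3 - <<'E'
from h import *
print(U(pose()[2]).round(1));go()
for n in('side','top'):
    p,d=env.read_camera(n);np.save(n+'16p.npy',p);np.save(n+'16.npy',d)
    u,v=proj(n,W(0,-69,118)).astype(int)
    crop(p,u-35,v-30,u+35,v+30,10,f'pics/{n}16.png')
    C=U(cloud(n,d))
    for x in(-40,40,70):
        for y in (-80,-30,0):
            q=(abs(C[...,0]-x)<6)&(abs(C[...,1]-y)<6)&(C[...,2]>80)&(C[...,2]<130);print(x,y,np.median(C[q][:,2]).round(1) if q.any() else None,end='; ')
    print()
E
```

```text
[-171.6  -66.8  189.1]
t 24.25 tcp [0.3996 0.0369 0.1891] jawang 78.77 tilt [ 0.0016 -0.     -1.    ] F [0.7 0.6 0.7] T [ 0.02 -0.05  0.02] gap 0.0429 j [-0.11 -0.   -0.44  1.13  0.    0.09]
-40 -80 103.7; -40 -30 100.6; -40 0 97.8; 40 -80 103.5; 40 -30 101.0; 40 0 98.1; 70 -80 103.9; 70 -30 99.8; 70 0 99.7; 
-40 -80 105.0; -40 -30 103.2; -40 0 99.3; 40 -80 106.4; 40 -30 102.5; 40 0 102.7; 70 -80 106.4; 70 -30 101.1; 70 0 101.0;
```

View pics/side16.png

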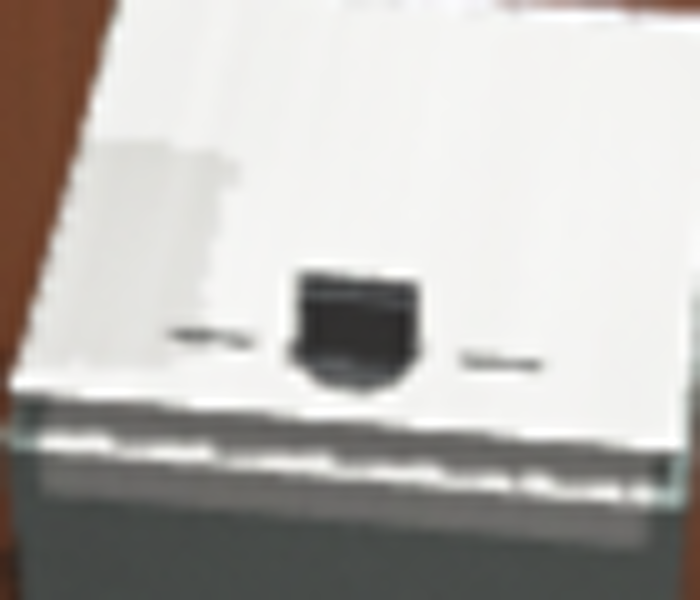

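View pics/top16.png

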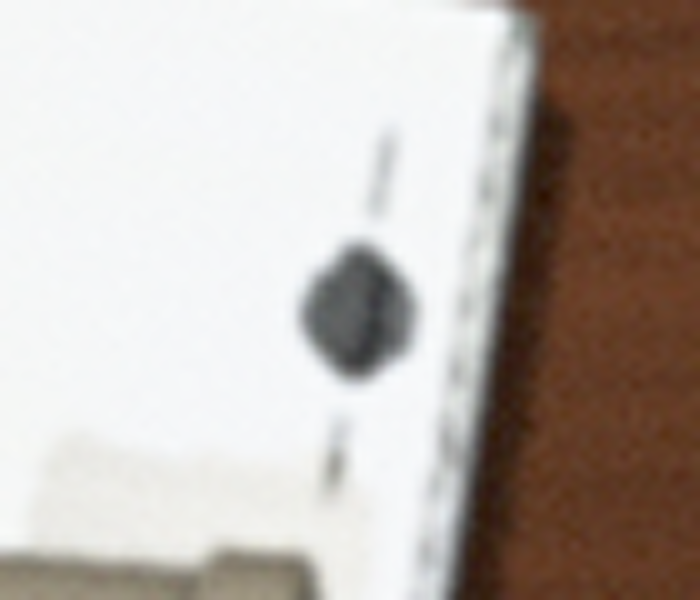

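Call:
servo_tool --increments '[{"offset": [0, -0.1, 3], "yaw": 0}, {"offset": [0, -0.2, 6], "yaw": 0}, {"offset": [0, -0.3, 9], "yaw": 0}, {"offset": [0, -0.3, 11.5], "yaw": 0}, {"offset": [2, -0.3, 11.7], "yaw": 0}, {"offset": [4, -0.3, 11.7], "yaw": 0}, {"offset": [6, -0.3, 11.7], "yaw": 0}, {"offset": [7, -0.3, 11.7], "yaw": 0}]' --claw 0

```text
clock: 25.15
tcp_pos: [0.5153, 0.0104, 0.116]
orientation: [0.703, 0.07, 0.704, -0.069]
wrist_force: [-1.1, 0.7, -0.3]
finger_gap: 0.0002
```

Call:
servo_tool --increments '[{"offset": [0.3, 0, 0], "yaw": 0}, {"offset": [0.6, 0, 0], "yaw": 0}, {"offset": [0.9, 0, 0], "yaw": 0}, {"offset": [1.2, 0, 0], "yaw": 0}, {"offset": [1.4, 0, 0], "yaw": 0}, {"offset": [1.6, 0, 0], "yaw": 0}, {"offset": [1.6, 0, 0], "yaw": 0}, {"offset": [1.6, 0, 0], "yaw": 0}]'

```text
clock: 25.95
tcp_pos: [0.5147, 0.0108, 0.1022]
orientation: [0.704, 0.069, 0.704, -0.069]
wrist_force: [-0.3, 0.6, 0.3]
finger_gap: 0.0002
```

```bash
python3 - <<'E'
from h import *
print(U(pose()[2]).round(1));go()
E
```

```text
[-53.7 -70.8 102.2]
t 25.95 tcp [0.5147 0.0108 0.1022] jawang 78.74 tilt [ 1.e-04  1.e-04 -1.e+00] F [-0.3  0.6  0.3] T [-0.02  0.01  0.01] gap 0.0002 j [-0.14  0.28 -0.34  0.96  0.    0.06]
```

Call:
servo_tool --increments '[{"offset": [0.2, 0, 0], "yaw": 0}, {"offset": [0.4, 0, 0], "yaw": 0}, {"offset": [0.5, 0, 0], "yaw": 0}, {"offset": [0.6, 0, 0], "yaw": 0}, {"offset": [0.7, 0, 0], "yaw": 0}, {"offset": [0.8, 0, 0], "yaw": 0}, {"offset": [0.8, 0, 0], "yaw": 0}, {"offset": [0.8, 0, 0], "yaw": 0}]'

```text
clock: 26.75
tcp_pos: [0.5148, 0.0105, 0.0945]
orientation: [0.704, 0.069, 0.704, -0.07]
wrist_force: [-1.7, -2.1, 4.7]
finger_gap: -0.0
```

```bash
python3 - <<'E'
from h import *
print(U(pose()[2]).round(1));go()
E
```

```text
[-53.6 -71.1  94.5]
t 26.75 tcp [0.5148 0.0105 0.0945] jawang 78.73 tilt [ 4.e-04 -6.e-04 -1.e+00] F [-1.7 -2.1  4.7] T [-0.25  0.42 -0.01] gap -0.0 j [-0.14  0.28 -0.35  0.94 -0.    0.06]
```

Call:
servo_tool --increments '[{"offset": [0.1, 0, 0], "yaw": 0}, {"offset": [0.2, 0, 0], "yaw": 0}, {"offset": [0.2, 0, 0], "yaw": 0}, {"offset": [0.2, 0, 0], "yaw": 0}, {"offset": [0.2, 0, 0], "yaw": 0}, {"offset": [0.2, 0, 0], "yaw": 0}, {"offset": [0.2, 0, 0], "yaw": 0}, {"offset": [0.2, 0, 0], "yaw": 0}]'

```text
clock: 27.55
tcp_pos: [0.5148, 0.0105, 0.0939]
orientation: [0.704, 0.069, 0.703, -0.07]
wrist_force: [-4.9, -0.4, 15.9]
finger_gap: 0.0001
```

```bash
python3 - <<'E'
from h import *
print(U(pose()[2]).round(1));go()
E
```

```text
[-53.5 -71.1  93.9]
t 27.55 tcp [0.5148 0.0105 0.0939] jawang 78.73 tilt [ 1.3e-03 -9.0e-04 -1.0e+00] F [-4.9 -0.4 15.9] T [-0.22  1.2  -0.  ] gap 0.0001 j [-0.14  0.28 -0.35  0.94 -0.    0.06]
```

Call:
servo_tool --increments '[{"offset": [0.05, 0, 0], "yaw": 0}, {"offset": [0.05, 0, 0], "yaw": 0}, {"offset": [0.05, 0, 0], "yaw": 0}, {"offset": [0.05, 0, 0], "yaw": 0}, {"offset": [0.05, 0, 0], "yaw": 0}, {"offset": [0.05, 0, 0], "yaw": 0}, {"offset": [0.05, 0, 0], "yaw": 0}, {"offset": [0.05, 0, 0], "yaw": 0}]'

```text
clock: 28.35
tcp_pos: [0.5148, 0.0104, 0.0939]
orientation: [0.704, 0.069, 0.703, -0.07]
wrist_force: [-7.1, -0.8, 19.1]
finger_gap: 0.0003
```

```bash
python3 - <<'E'
from h import *
p,d=env.read_camera('side');crop(p,270,110,370,210,6,'pics/side17.png');cv2.imwrite('pics/side17f.png',p[...,::-1])
print(U(pose()[2]).round(1));go()
C=U(cloud('side',d))
for x in(40,70):
    for y in (-80,-30,0):
        q=(abs(C[...,0]-x)<6)&(abs(C[...,1]-y)<6)&(C[...,2]>70)&(C[...,2]<130);print(x,y,np.median(C[q][:,2]).round(1))
E
```

```text
[-53.5 -71.1  93.9]
t 28.4 tcp [0.5148 0.0105 0.0939] jawang 78.73 tilt [ 1.6e-03 -9.0e-04 -1.0e+00] F [-7.  -1.2 19. ] T [-0.2   1.43  0.01] gap -0.0 j [-0.14  0.28 -0.35  0.94 -0.    0.06]
40 -80 92.1
40 -30 91.4
40 0 91.7
70 -80 92.5
70 -30 92.7
70 0 92.0
```

View pics/side17.png

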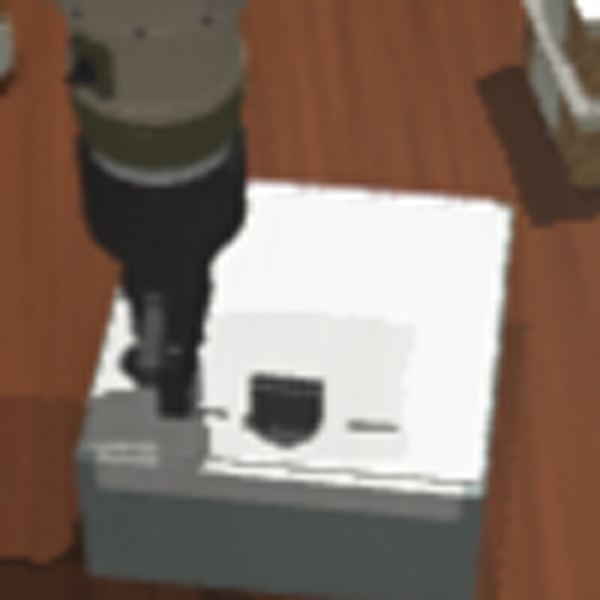

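View pics/side17f.png

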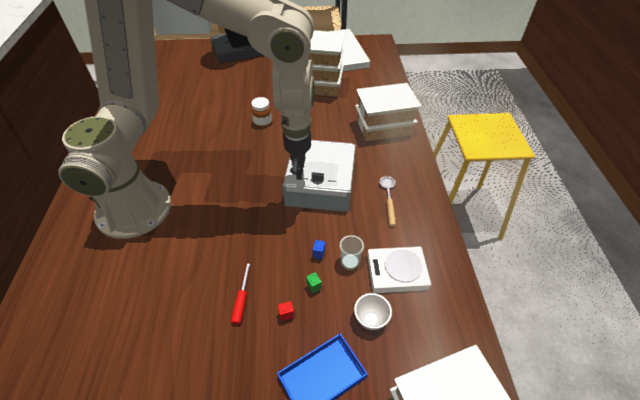

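The panel is flat and closed, with the wing in line with the marks at about (286,405) in the crop. The bystanders look unmoved, and the panel is held at 19 N. Handing in now.

```bash
python3 -c "
from workcell import env
print(env.hand_in())"
```

```text
the job is handed in; nothing more can be done
None
```

I did all the steps in the order you asked and handed the job in at about 28 s, with the closed fingers still pressing the panel home. The hand-in itself gives no verdict.

- **Relay:** it went into the socket until it stopped hard, 20 mm below its height on the table, which is the fully-home depth. It stayed there under 18 N, and pictures after release show it in place.
- **Panel:** pushed over from behind and down until the fastener's bar rested on the ledge, at about 0.07 rad.
- **Fastener:** gripped and turned about 66° clockwise to in line. Pictures after release, and again at the end, show the wing parallel to the two marks within about 2°.
- **Pressing home:** the fingers press the outer face about 54 mm to the -x side of the fastener. They stopped rigidly at 93.9 mm height, against 94 mm for fully home, at about 19 N. The side camera's depth shows the panel flat at about 92 mm, in line with its usual 2 mm low reading.
- **Other things on the table:** by eye, the final picture shows none of them moved.

The two cameras disagreed by about 3 mm in y. I worked out the offset from where the gripped relay sat, and the plug then went in without catching.

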